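# Match the screw lids to the two condiment jars

## Robot

A 6-joint arm with a two-finger parallel gripper is mounted at the origin on the work surface. World frame = base frame: x ahead of the robot, y to its left, z up, the work surface at z = 0. Lengths are in m, angles in rad, forces in N, time in s.
With the tool pointing down it reaches from about 0.35 to 0.975 m from the base axis. Payload 7.1 kg.
Tool frame: the origin (TCP) lies midway between the tips of the shut fingers; the grasp point (between the pads) lies 19 mm behind it; z points along the fingers, y is the line along which they close (so a half turn about z gives the same grasp; the last joint's range is limited). The gripper opens to 88 mm and grips with 3 to 60 N. Pads are 20 mm wide; open, the fingers measure 115 mm over their backs; the gripper's body (75 mm by 178 mm) begins 61 mm behind the grasp point.
Start: joints at [-1.205, 0.423, 1.63, -0, 1.089, -0.019], TCP at [0.235, -0.579, 0.223] pointing down, gripper open.
Joint ranges: [-3, 3], [-0.9, 2.11], [0.09, 2.58], [-1.31, 4.45], [0.11, 2.69], [-2.54, 2.54]. Speed limits (rad/s): [2.39, 2.39, 3.01, 3.14, 3.14, 3.14].

## Interface

Orientations are given as a unit quaternion [x, y, z, w].
In Python, from rig import manip gives the robot as it stands. The module is installed in compiled form; this text tells all that it offers.
- The arm moves only by the tool step_arm, never from a script. Its argument "commands" is a list of rows, each an object with "slide": the shift along the tool's x, y, z in units of 0.03 m (1.0 is 0.03 m), a list of three; "turn": the turn, a rotation vector about the tool's x, y, z in units of 5 degrees (1.0 is 5 degrees), a list of three; "jaw": the finger opening in mm, from 0 to 87.8. A call has 1 to 20 rows; each row shifts and turns the commanded pose from where the row before left it, along the tool's axes as they then stand; what a row does not reach is not made up. A row lasts 1/12 s, in which the tool goes at most 41.7 mm and 7.16 degrees, less where a joint would pass 70% of its speed; a pose out of reach is approached as far as the arm can. A call with a number of a shift or a turn outside -1 to 1 is refused whole. A call with a gripper value outside its range is refused whole. The fingers move at their own pace and stop on an object; the grip force is fixed at half the most. Time passes only in rows, so rows that do not move let the fingers close. It gives the time, the measured TCP pose, the force, the opening and the grip force at its end, in the units of the state.
- manip.read_state(): the state, without advancing time (a new reading comes with each control period).
- manip.camera(name): name is "scene" or "side" or "wrist"; returns the picture (420x560x3 uint8, red, green, blue); there is no depth.
- manip.camera_info(name): a dict with "intrinsics" (3x3 intrinsics, pixels), "position" and "attitude" of the camera in the world. Camera axes: x right, y down, z forward; pixel columns grow to the right and rows downward; lengths in m; the calibration is good to about 2 mm. The wrist camera is an equidistant fisheye: a pixel r from the principal point sees the ray r / f radians off the axis. A picture is of the moment at which its call begins: read the wrist's pose just before it. camera_info takes no time and is no camera call; for the wrist camera it gives the pose at the moment of the call.
- manip.sign_off(): hands the job in; it is judged then, once.
Trained networks look in the newest picture that a camera, given by its name, has taken for a name from the list of things; names that differ only in an ending like _2 or _b are one class to them, and where a whole thing is asked for, a point or a joint stands for the part that bears it (a point fixed in the world has none). Each returns a list of dicts, best first, with "confidence" (0 to 1); they miss things now and then, are a little off and sometimes report something else, mostly with a low value. They report only what shows in the picture. A call takes as long as a camera call. They do not tell look-alikes from the thing itself.
- manip.masks_of(thing, camera): "mask" (420x560 bool, what is visible of it) and "xy" ([column, row] in pixels, amid what is visible of it).
The state is a dict: "t": time; "qpos": joint angles; "joint_velocities": joint speeds; "joint_efforts": joint torques, N m; "tcp_pos": TCP position; "tcp_rot": TCP orientation; "wrist_force": force on the tool from outside, world axes, zero at the start; "torque": the same for the moment, N m; "opening": finger opening in m; "grip_force": force on a finger pad.
Only numpy, scipy, OpenCV 4.12 (cv2) and the standard library are available. Lean on these libraries where they do the work, as an engineer would, in place of code of your own. Each camera call takes 0.05 s, during which the arm holds its last target. There are 200 camera calls.

## Task

The two washed condiment jars are back in the slanting rack and their two red screw lids lie on the table. The lids look alike but each fits only its own jar, which only trying them will tell. Screw each lid fully home on its own jar, level and down on the rim, and leave the chopstick cup, the vinegar bottle and the tape roll where they stand.

Things in the scene. Friction and masses are not known exactly. Their poses are not given: they have to be found in the camera images.
- lid_1_mid (a point): Red enamelled cast screw lid, top up on the table: skirt 75 mm across, 25 mm high; on its flat top a grip bar 56 long, 16 wide, 26 mm high (51 mm in all; 90-185 g). Point: on the axis, 25.5 mm above the skirt's lower edge, 0.5 mm above the flat top. z out of the top; bar along x, pinched along y. Skirt 22 mm deep inside; near its lower edge 4 or 6 lugs, at unknown angles to the bar.
- lid_2_mid (a point): The other red screw lid, alike to look at; sizes, point and axes as lid 1. One lid has 4 lugs inside, the other 6. Pressed lightly on a jar, a lid rests on the thread ridges: its own lid 5 to 16 mm above home depending on the angle, the wrong lid always 11 to 17. Turned back (anticlockwise) up to 90 degrees, its own lid drops 10 mm into the thread starts, 5 mm above home; the wrong one never does.
- left_mouth (a point): Centre of the mouth, in the plane of the rim, of the jar in the left (+y) pocket. z = jar axis, out of the mouth, 30 degrees from vertical, leaning to the rack's front. Lid home: inside of its top on the rim, its middle point 3.5 mm out along z from here. Jars are fixed, square clear glass, 88 mm wide; round neck 29 mm high, 56 mm across, 65 mm over the thread ridges.
- right_mouth (a point): Same point of the jar in the right (-y) pocket, 116 mm from the left. One jar has a 4-start thread (42 mm/turn) for the 4-lug lid, the other a 6-start (63 mm/turn) for the 6-lug lid; which stands where changes. Clockwise, looking into the mouth, screws on: its own lid, lightly pressed, runs home in 30 to 135 degrees, tight 15 more; the wrong one binds within 45, over 10 mm too high.
- rack: Fixed slanting stainless condiment rack; its two square pockets hold the jars. Foot 125 x 222 mm, 100 mm high. Origin: middle of the foot's underside, on the table; x to its back, y to its left pocket. The jars' mouths are 70 mm in front of the origin (-x), 58 mm to each side, 143 mm above the table.
- chopstick_cup: Bystander: loose steel cup with chopsticks, 75 mm across, 215 mm high with them; origin at the centre of its underside.
- vinegar_bottle: Bystander: loose dark bottle with a yellow cap, 62 mm across, 182 mm high; origin at the centre of its underside.
- tape_roll: Bystander: loose white roll of tape lying flat, 110 mm across, 24 mm high; origin at the centre of its underside.
Things that resemble listed ones, but are neither listed nor needed, are in the scene too. Leave any grey or yellow look-alike of the part that bears lid_2_mid alone. What is shaped like the part that bears lid_1_mid but white is not meant.

How it is judged:
By the outcome, as a careful person would: the job done as asked, in the order asked, and still so for the second after the job is handed in, with the robot touching nothing.
It also fails if it takes over 72 s, if anything falls off the work surface, if the arm or the gripper's body presses on something with over 40 N, if the wrist force passes 120 N, or if a joint passes its speed limit or range.

## Working session

There is one attempt and no reset: what is moved stays moved. The work goes in short steps, Python scripts to look and compute and a tool call to move; the robot and the scene stay as the last step left them, time stands still between calls to the robot, and variables do not carry over. Pictures are saved under pics/ and viewed, at most 10 in all, crops included, and the job is handed in when it is done.

Besides the shell and the picture viewer there is one more tool, called after "Call:" as name([rows], argument=value, ...), one row to a line, values as JSON. step_arm: Moves the arm, as the interface text tells. Shifts and turns lie within -1 to 1; 1 stands for 0.03 m of shift or 5 degrees of turn. Its arguments: {"type":"object","properties":{"commands":{"type":"array"}},"required":["commands"]}

```bash
mkdir -p pics; cat > h.py <<'E'
import numpy as np, cv2
from rig import manip
from scipy.spatial.transform import Rotation as R
def info(c):
    i=manip.camera_info(c); a=np.array(i["attitude"],float)
    Rm=a if a.shape==(3,3) else R.from_quat(a).as_matrix()
    return np.array(i["intrinsics"]),np.array(i["position"]),Rm
def ray(c,u,v,inf=None):
    K,p,Rm=inf or info(c)
    x=(u-K[0,2])/K[0,0];y=(v-K[1,2])/K[1,1]
    if c=="wrist":
        r=np.hypot(x,y); d=np.array([x/r*np.sin(r),y/r*np.sin(r),np.cos(r)]) if r>1e-9 else np.array([0,0,1.])
    else: d=np.array([x,y,1.])
    d=Rm@d; return p,d/np.linalg.norm(d)
def atz(c,u,v,z,inf=None):
    p,d=ray(c,u,v,inf); return p+d*(z-p[2])/d[2]
def proj(c,P,inf=None):
    K,p,Rm=inf or info(c); q=Rm.T@(np.array(P)-p)
    if c=="wrist":
        r=np.hypot(q[0],q[1]);t=np.arctan2(r,q[2]);x,y=q[0]/r*t,q[1]/r*t
    else: x,y=q[0]/q[2],q[1]/q[2]
    return np.array([K[0,0]*x+K[0,2],K[1,1]*y+K[1,2]])
def snap(c,name=None):
    im=manip.camera(c)
    if name: cv2.imwrite("pics/"+name,im[:,:,::-1])
    return im
E
python3 - <<'E'
from h import *
ims=[snap("scene"),snap("side")]
for c in("scene","side"):
    print(c,manip.camera_info(c))
    for t in("lid_1_mid","rack","chopstick_cup","vinegar_bottle","tape_roll","left_mouth"):
        try:
            for d in manip.masks_of(t,c):
                print(t,round(d["confidence"],2),np.round(d["xy"]),d["mask"].sum(),ims[c=="side"][d["mask"]].mean(0).round(), atz(c,*d["xy"],0.025).round(3))
        except Exception as e: print(t,e)
cv2.imwrite("pics/a.png",cv2.resize(ims[0],(800,600))[:,:,::-1]);cv2.imwrite("pics/b.png",cv2.resize(ims[1],(800,600))[:,:,::-1])
print(manip.read_state())
E
```

```text
scene {'intrinsics': array([[482.63098402,   0.        , 280.23527122],
       [  0.        , 482.63098402, 206.65022594],
       [  0.        ,   0.        ,   1.        ]]), 'position': array([ 1.24168299, -0.16873059,  0.81973973]), 'attitude': array([ 0.7624906 ,  0.5220798 , -0.21341914, -0.31700638])}
lid_1_mid 0.94 [388. 176.] 466 [143. 138. 136.] [0.502 0.412 0.025]
lid_1_mid 0.63 [349. 192.] 749 [123.  24.  21.] [0.518 0.297 0.025]
rack 0.6 [172. 281.] 6833 [114. 113. 120.] [ 0.624 -0.158  0.025]
chopstick_cup 0.57 [331. 263.] 2787 [77. 68. 61.] [0.697 0.162 0.025]
vinegar_bottle 0.66 [391. 207.] 1596 [59. 48. 36.] [0.599 0.364 0.025]
tape_roll 0.92 [218. 188.] 847 [148. 147. 140.] [0.39  0.008 0.025]
left_mouth 0.98 [201. 265.] 1363 [114. 113. 120.] [ 0.605 -0.091  0.025]
side {'intrinsics': array([[397.75030212,   0.        , 276.5096617 ],
       [  0.        , 397.75030212, 213.81968628],
       [  0.        ,   0.        ,   1.        ]]), 'position': array([0.12121511, 0.64552073, 0.80365222]), 'attitude': array([-0.32138304,  0.86439044, -0.3631769 ,  0.13283319])}
li
[... 496 characters left out ...]
ray([-1.20498687e+00,  4.23044559e-01,  1.62990014e+00,  4.33629979e-07,
        1.08860454e+00, -1.89627787e-02]), 'joint_velocities': array([-1.01412262e-03, -3.95914163e-04,  1.34206292e-03, -1.32384255e-05,
        6.29540896e-05,  4.07573780e-04]), 'joint_efforts': array([-1.25308839e-04, -5.44417620e+01, -2.74002975e+01,  6.43780595e-02,
        1.66982232e-02, -7.04033269e-06]), 'tcp_pos': array([ 0.23463348, -0.57927216,  0.22270965]), 'tcp_rot': array([9.81550819e-01, 1.91201435e-01, 3.93501092e-06, 2.13490289e-05]), 'wrist_force': array([0.33243311, 0.50152536, 0.37605988]), 'torque': array([ 0.0034825 , -0.04644712,  0.027421  ]), 'grip_force': 0.0, 'opening': 0.08785025705383191}
```

View pics/a.png

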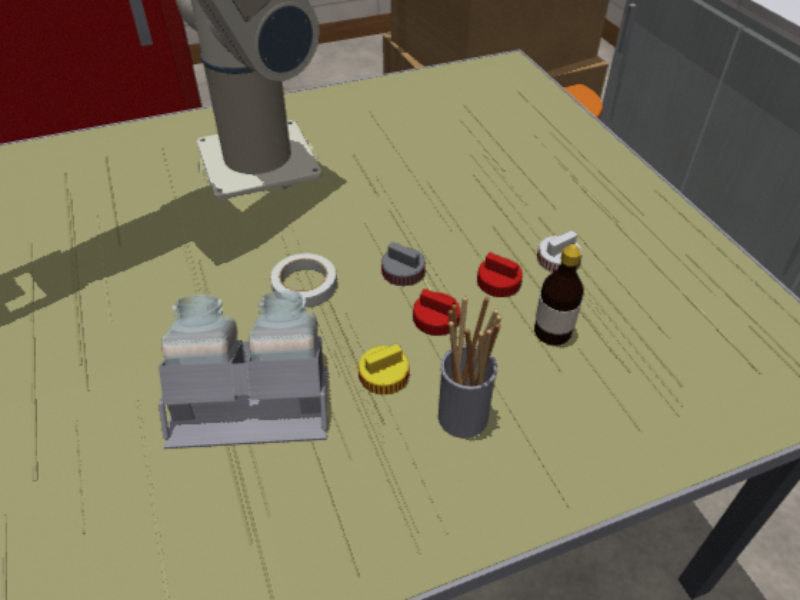

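View pics/b.png

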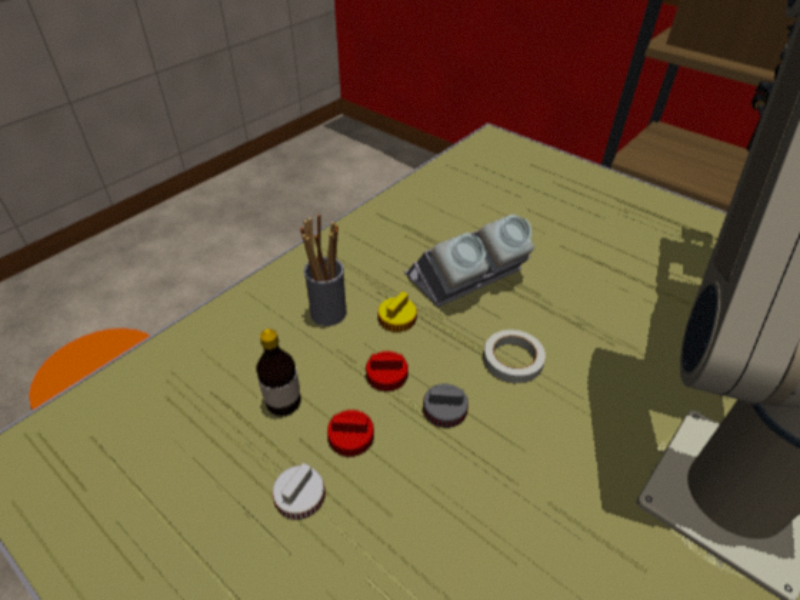

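The candidates for red lids are, in the 800-wide scene picture:
- red at (500,274) and (436,311)
- grey at (404,264), yellow at (384,369) and white at (560,252), which are the decoys

I choose the two reds. The rack is at (245,380), with its mouths towards the robot.

```bash
cat > lid.py <<'E'
from h import *
from scipy.optimize import minimize
a=np.linspace(0,2*np.pi,40,endpoint=False)
C=np.c_[np.cos(a),np.sin(a)]*.0375
def redmask(im):
    i=im.astype(int); return ((i[...,0]>50)&(i[...,0]>2.5*i[...,1])&(i[...,0]>2.5*i[...,2])).astype(np.uint8)
def sil(c,inf,p,S=4):
    x,y,th=p; m=np.zeros((420*S,560*S),np.uint8)
    sk=[[x+u,y+v,z] for u,v in C for z in(0.001,.025)]
    ct,st=np.cos(th),np.sin(th)
    br=[[x+ct*u-st*v,y+st*u+ct*v,z] for u in(-.028,.028) for v in(-.008,.008) for z in(.025,.051)]
    for P in(sk,br):
        q=np.array([proj(c,k,inf) for k in P]); h=cv2.convexHull(((q+.5)*S).astype(np.int32)); cv2.fillConvexPoly(m,h,1)
    return cv2.resize(m.astype(np.float32),(560,420),interpolation=cv2.INTER_AREA)
def fit(obs,p0):
    # obs: list (cam, inf, mask)
    def cost(p): return sum(np.abs(sil(c,i,p)-m).sum()/m.sum() for c,i,m in obs)
    best=None
    for th in np.arange(0,np.pi,np.pi/6):
        r=minimize(cost,[*p0[:2],th],method="Nelder-Mead",options=dict(initial_simplex=[[*p0[:2],th],[p0[0]+.01,p0[1],th],[p0[0],p0[1]+.01,th],[*p0[:2],th+.3]],maxiter=60))
        if best is None or r.fun<best.fun: best=r
    return best.x,best.fun
E
python3 - <<'E'
from lid import *
obs={c:(info(c),snap(c)) for c in("scene","side")}
from collections import defaultdict
comp={}
for c,(inf,im) in obs.items():
    n,l,s,ce=cv2.connectedComponentsWithStats(redmask(im))
    L=[]
    for k in range(1,n):
        if 300<s[k,4]<3000:
            P=atz(c,*ce[k],.02,inf)
            if 0.2<P[0]<.9 and abs(P[1])<.7: L.append((P,(l==k).astype(np.uint8)))
    comp[c]=L; print(c,[(x[0].round(3),x[1].sum()) for x in L])
for P,m in comp["scene"]:
    q=min(comp["side"],key=lambda t:np.linalg.norm(t[0]-P))
    print(fit([("scene",obs["scene"][0],m),("side",obs["side"][0],q[1])],q[0]))
A=cv2.resize(obs["scene"][1][200:320,100:240],None,fx=4,fy=4,interpolation=cv2.INTER_CUBIC)
B=cv2.resize(obs["side"][1][140:220,275:385],None,fx=5,fy=5,interpolation=cv2.INTER_CUBIC)
cv2.imwrite("pics/c.png",A[:,:,::-1]);cv2.imwrite("pics/d.png",B[:,:,::-1])
E
```

```text
scene [(array([0.516, 0.298, 0.02 ]), np.uint64(715)), (array([0.554, 0.161, 0.02 ]), np.uint64(706))]
side [(array([0.545, 0.172, 0.02 ]), np.uint64(624)), (array([0.505, 0.306, 0.02 ]), np.uint64(805))]
(array([0.5103603 , 0.30153321, 0.74162649]), np.float64(0.2179364114146723))
(array([0.5507282 , 0.16664095, 0.85686462]), np.float64(0.38827194332461684))
```

View pics/d.png

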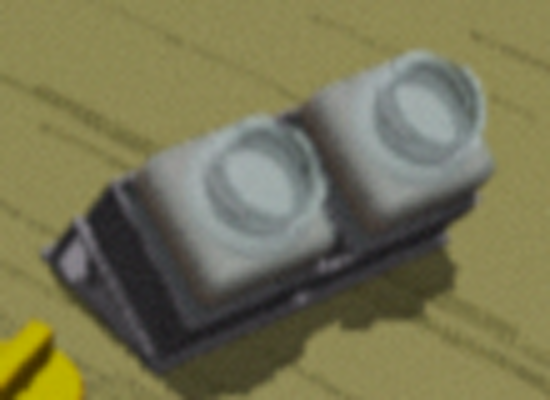

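View pics/c.png

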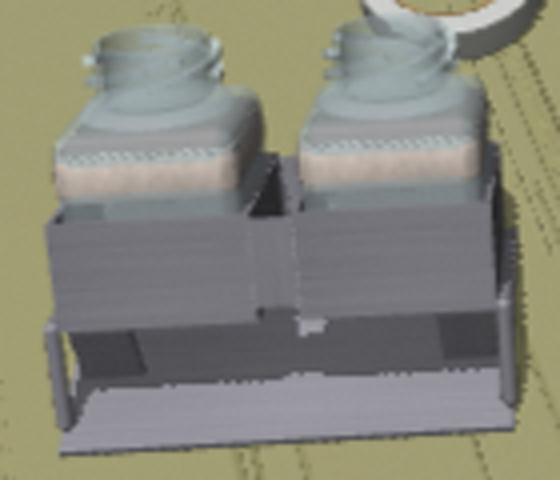

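The side crop shows both mouths (about pixel (328,175) for one and (361,162) for the other) opening toward the robot. In the scene crop the back foot edge runs from (115,313) to (229,307), which I use for a rough rack pose.

```bash
cat > rack.py <<'E'
from lid import *
def rackT(p):
    x,y,th=p; return R.from_euler("z",th).as_matrix(),np.array([x,y,0])
def mouths(p):
    Rm,t=rackT(p); return {s:Rm@np.array([-.07,k*.058,.143])+t for s,k in(("L",1),("R",-1))}
def jaxis(p): return rackT(p)[0]@np.array([-.5,0,np.sqrt(.75)])
def circ(c,z,r,n=60):
    u=np.cross(z,[0,1,0]);u/=np.linalg.norm(u);v=np.cross(z,u);a=np.linspace(0,2*np.pi,n)
    return c+r*(np.cos(a)[:,None]*u+np.sin(a)[:,None]*v)
def draw(im,c,p,inf):
    o=im.copy();o=cv2.resize(o,None,fx=4,fy=4,interpolation=cv2.INTER_CUBIC)
    def pl(P,col): cv2.polylines(o,[((np.array([proj(c,k,inf) for k in P])+.5)*4).astype(np.int32)],False,col,1)
    Rm,t=rackT(p)
    pl([Rm@np.array([a*.0625,b*.111,0])+t for a,b in((1,1),(1,-1),(-1,-1),(-1,1),(1,1))],(255,255,0))
    z=jaxis(p)
    for m in mouths(p).values():
        pl(circ(m,z,.028),(255,0,0)); pl(circ(m-z*.029,z,.028),(0,0,255))
    return o
E
python3 - <<'E'
from rack import *
A=atz("scene",100+62/4,200+453/4,0);B=atz("scene",100+515/4,200+430/4,0)
print(A,B,np.linalg.norm(A-B))
# B is +y side
d=(B-A)[:2];th=np.arctan2(-d[0],d[1]); mid=(A+B)/2
x=np.array([np.cos(th),np.sin(th)]); o=mid[:2]-.0625*x
p=[*o,th];print(p,mouths(p),jaxis(p))
D1=draw(snap("scene"),"scene",p,info("scene"))[800:1280,400:960];D2=draw(snap("side"),"side",p,info("side"))[560:880,1100:1540]
o=np.zeros((480,800,3),np.uint8);o[:,:400]=D1[:,100:500];o[:320,400:]=D2[:,:400]
cv2.imwrite("pics/e.png",o[:,:,::-1])
E
```

```text
[ 0.64078552 -0.2761224   0.        ] [ 0.70816163 -0.06515477  0.        ] 0.2214652983883888
[np.float64(0.614936137826347), np.float64(-0.15162428903668804), np.float64(-0.3091286716882561)] {'L': array([ 0.56589947, -0.07507754,  0.143     ]), 'R': array([ 0.53060894, -0.18557902,  0.143     ])} [-0.47629951  0.15211436  0.8660254 ]
```

View pics/e.png

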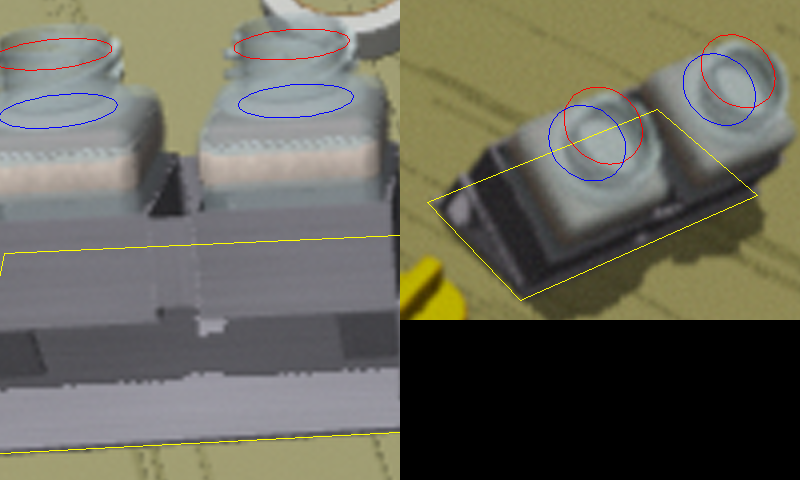

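```bash
cat > plan.py <<'E'
from rack import *
def Rtool(z,ang):
    """tool z along z, tool x's horizontal direction nearest angle ang (deg)"""
    z=np.array(z,float)/np.linalg.norm(z);a=np.radians(ang);x=np.array([np.cos(a),np.sin(a),0]);x-=z*(x@z);x/=np.linalg.norm(x)
    return np.c_[x,np.cross(z,x),z]
def pose():
    s=manip.read_state();return s,np.array(s["tcp_pos"]),R.from_quat(s["tcp_rot"]).as_matrix()
def plan(P,T,n=None,p0=None,R0=None):
    if p0 is None: s,p0,R0=pose()
    w=R.from_matrix(R0.T@T).as_rotvec(); d=R0.T@(np.array(P)-p0)
    n0=int(np.ceil(max(np.linalg.norm(d)/.029,np.degrees(np.linalg.norm(w))/4.9,1)))
    n=n or n0
    S=sum(R.from_rotvec(w*k/n).as_matrix() for k in range(n))
    v=np.linalg.solve(S,d)
    print("n",n,"slide",(v/.03).round(3).tolist(),"turn",(np.degrees(w/n)/5).round(3).tolist())
E
python3 - <<'E'
from plan import *
p=[.610,-.154,-.309]
K,cp,cR=info("wrist");s,t,T=pose();print("cam in tool",(T.T@(cp-t)).round(3),(T.T@cR).round(2),K[0,0],K[:2,2])
z=jaxis(p);M=mouths(p);c=(M["L"]+M["R"])/2
plan(c+z*.14,Rtool(-z,80))
plan(c+z*.14,Rtool(-z,80),20)
E
```

```text
cam in tool [ 0.069 -0.    -0.162] [[ 0.   -0.97 -0.25]
 [ 1.    0.   -0.  ]
 [ 0.   -0.25  0.97]] 325.19226210127806 [274.0106145  210.08765865]
n 19 slide [0.938, -0.212, -0.115] turn [-0.305, 0.122, -0.585]
n 20 slide [0.892, -0.2, -0.109] turn [-0.29, 0.116, -0.556]
```

Call:
step_arm([
  {"slide": [0.89, -0.2, -0.11], "turn": [-0.29, 0.12, -0.56], "jaw": 87},
  {"slide": [0.89, -0.2, -0.11], "turn": [-0.29, 0.12, -0.56], "jaw": 87},
  {"slide": [0.89, -0.2, -0.11], "turn": [-0.29, 0.12, -0.56], "jaw": 87},
  {"slide": [0.89, -0.2, -0.11], "turn": [-0.29, 0.12, -0.56], "jaw": 87},
  {"slide": [0.89, -0.2, -0.11], "turn": [-0.29, 0.12, -0.56], "jaw": 87},
  {"slide": [0.89, -0.2, -0.11], "turn": [-0.29, 0.12, -0.56], "jaw": 87},
  {"slide": [0.89, -0.2, -0.11], "turn": [-0.29, 0.12, -0.56], "jaw": 87},
  {"slide": [0.89, -0.2, -0.11], "turn": [-0.29, 0.12, -0.56], "jaw": 87},
  {"slide": [0.89, -0.2, -0.11], "turn": [-0.29, 0.12, -0.56], "jaw": 87},
  {"slide": [0.89, -0.2, -0.11], "turn": [-0.29, 0.12, -0.56], "jaw": 87},
  {"slide": [0.89, -0.2, -0.11], "turn": [-0.29, 0.12, -0.56], "jaw": 87},
  {"slide": [0.89, -0.2, -0.11], "turn": [-0.29, 0.12, -0.56], "jaw": 87},
  {"slide": [0.89, -0.2, -0.11], "turn": [-0.29, 0.12, -0.56], "jaw": 87},
  {"slide": [0.89, -0.2, -0.11], "turn": [-0.29, 0.12, -0.56], "jaw": 87},
  {"slide": [0.89, -0.2, -0.11], "turn": [-0.29, 0.12, -0.56], "jaw": 87},
  {"slide": [0.89, -0.2, -0.11], "turn": [-0.29, 0.12, -0.56], "jaw": 87},
  {"slide": [0.89, -0.2, -0.11], "turn": [-0.29, 0.12, -0.56], "jaw": 87},
  {"slide": [0.89, -0.2, -0.11], "turn": [-0.29, 0.12, -0.56], "jaw": 87},
  {"slide": [0.89, -0.2, -0.11], "turn": [-0.29, 0.12, -0.56], "jaw": 87},
  {"slide": [0.89, -0.2, -0.11], "turn": [-0.29, 0.12, -0.56], "jaw": 87},
])

```text
t: 2.57
tcp_pos: [0.4739, -0.1104, 0.2663]
tcp_rot: [0.742, 0.618, 0.144, 0.217]
wrist_force: [0.1, -0.3, -0.2]
opening: 0.087
grip_force: 0.0
```

```bash
python3 - <<'E'
from plan import *
p=[.610,-.154,-.309]
s,t,T=pose();print(s["t"],t,T.round(2),s["qpos"])
manip.camera("wrist")
s,t,T=pose();inf=info("wrist");im=snap("wrist")
np.savez("w1.npz",im=im,K=inf[0],P=inf[1],R=inf[2])
M=mouths(p)
for m in M.values(): print(proj("wrist",m,inf))
o=draw(im,"wrist",p,inf); cv2.imwrite("pics/f.png",cv2.resize(o,(800,600),interpolation=cv2.INTER_AREA)[:,:,::-1])
E
```

```text
2.5667 [ 0.473944   -0.11036716  0.26627176] [[ 0.2   0.85  0.48]
 [ 0.98 -0.14 -0.14]
 [-0.05  0.5  -0.86]] [-2.35452446e-01 -3.93856709e-02  2.22015566e+00 -6.64846762e-02
  4.34460497e-01 -3.55615051e-04]
[286.12243294 144.42704782]
[270.62139578 259.74876892]
```

View pics/f.png

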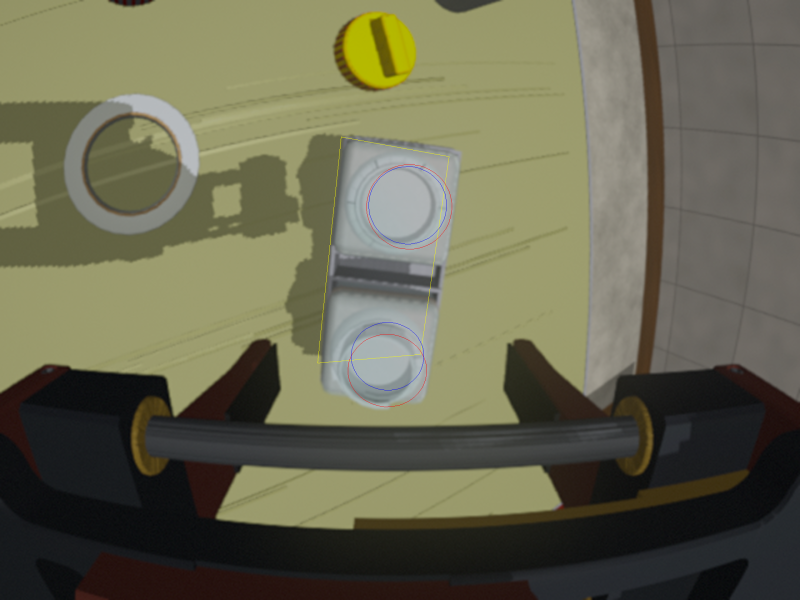

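```bash
python3 - <<'E'
from plan import *
from scipy.ndimage import map_coordinates
from scipy.optimize import differential_evolution
w=np.load("w1.npz");obs=[("wrist",(w["K"],w["P"],w["R"]),w["im"])]+[(c,info(c),snap(c)) for c in("side","scene")]
G=[]
for c,i,im in obs:
    g=cv2.GaussianBlur(im,(0,0),.8).astype(np.float32);gx=cv2.Sobel(g,cv2.CV_32F,1,0)/8;gy=cv2.Sobel(g,cv2.CV_32F,0,1)/8
    G.append(np.sqrt((gx**2+gy**2).sum(2)))
def score(p,which=(0,1,2),each=False):
    z=jaxis(p);L=[]
    for k in which:
        c,i,_=obs[k];v=0
        for m in mouths(p).values():
            q=np.array([proj(c,a,i) for a in circ(m,z,.028,40)])
            v+=map_coordinates(np.minimum(G[k],15),[q[:,1],q[:,0]],order=1).mean()
        L.append(v)
    return L if each else -sum(L)
b=[(.585,.625),(-.17,-.135),(-.36,-.26)]
for wh in((0,),(1,),(2,),(0,1),(0,1,2)):
    r=differential_evolution(score,b,args=(wh,),seed=1,maxiter=25,popsize=10,tol=1e-6);print(wh,r.x.round(4),score(r.x,each=True))
p=r.x
im=obs[0][2];D=draw(im,*[obs[0][0]],p,obs[0][1])
raw=cv2.resize(im,None,fx=4,fy=4,interpolation=cv2.INTER_CUBIC)
cr=lambda a:a[380:1160,880:1300]
o=np.hstack([cr(raw),cr(D)]);o=cv2.resize(o,None,fx=.76,fy=.76,interpolation=cv2.INTER_AREA)
cv2.imwrite("pics/g.png",o[:,:,::-1])
E
```

```text
(0,) [ 0.5982 -0.1474 -0.3061] [np.float32(19.353134), np.float32(26.68449), np.float32(17.529427)]
(1,) [ 0.6069 -0.151  -0.2866] [np.float32(11.36262), np.float32(27.68417), np.float32(22.524813)]
(2,) [ 0.6042 -0.1461 -0.2656] [np.float32(14.854217), np.float32(26.62325), np.float32(24.62159)]
(0, 1) [ 0.5978 -0.1484 -0.2995] [np.float32(19.03439), np.float32(27.130829), np.float32(16.556479)]
(0, 1, 2) [ 0.6067 -0.1516 -0.3253] [np.float32(15.347898), np.float32(26.698906), np.float32(22.87759)]
```

View pics/g.png

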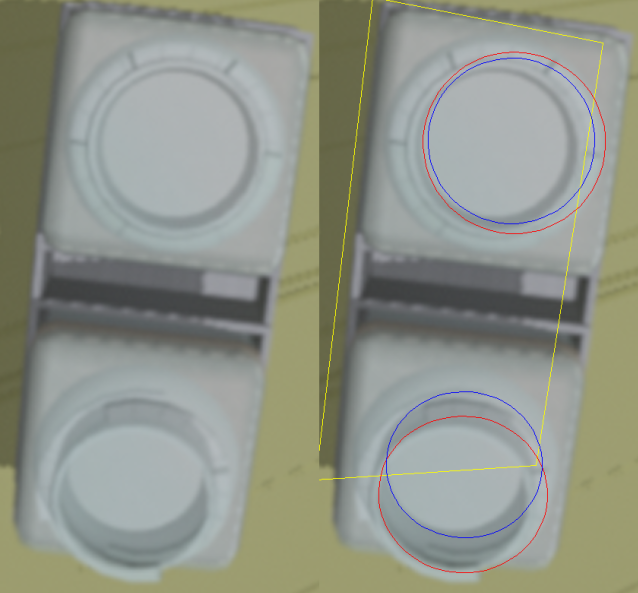

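```bash
python3 - <<'E'
from plan import *
w=np.load("w1.npz");inf=(w["K"],w["P"],w["R"])
th=-.307;z=jaxis([0,0,th])
px=lambda x,y:((x/.76+880)/4-.5,(y/.76+380)/4-.5)
for d in(.008,.012,.018):
    P=atz("wrist",*px(176.5,143),.143-d*z[2],inf)+d*z
    off=R.from_euler("z",th).as_matrix()@[-.07,.058,.143]
    print("L mouth",P.round(4),"origin",(P-off).round(4))
print(mouths([.5982,-.1474,-.3061]))
# lids in wrist views: plan to view lids
p0,T=[.53,.235],Rtool([0,0,-1],90)
# crop from overhead at height
plan([.49,.19,.30],Rtool([0,0,-1],120))
s,t,T0=pose();print(T0[:,0])
E
```

```text
L mouth [ 0.5524 -0.0731  0.143 ] origin [ 0.6016 -0.1495  0.    ]
L mouth [ 0.5524 -0.0732  0.143 ] origin [ 0.6016 -0.1497 -0.    ]
L mouth [ 0.5525 -0.0735  0.143 ] origin [ 0.6017 -0.1499  0.    ]
{'L': array([ 0.54893173, -0.07100211,  0.143     ]), 'R': array([ 0.51397603, -0.18160998,  0.143     ])}
n 11 slide [0.904, 0.212, -0.105] turn [0.501, 0.249, -0.719]
[ 0.19628424  0.97904628 -0.05422995]
```

Call:
step_arm([
  {"slide": [0.9, 0.21, -0.11], "turn": [0.5, 0.25, -0.72], "jaw": 87},
  {"slide": [0.9, 0.21, -0.11], "turn": [0.5, 0.25, -0.72], "jaw": 87},
  {"slide": [0.9, 0.21, -0.11], "turn": [0.5, 0.25, -0.72], "jaw": 87},
  {"slide": [0.9, 0.21, -0.11], "turn": [0.5, 0.25, -0.72], "jaw": 87},
  {"slide": [0.9, 0.21, -0.11], "turn": [0.5, 0.25, -0.72], "jaw": 87},
  {"slide": [0.9, 0.21, -0.11], "turn": [0.5, 0.25, -0.72], "jaw": 87},
  {"slide": [0.9, 0.21, -0.11], "turn": [0.5, 0.25, -0.72], "jaw": 87},
  {"slide": [0.9, 0.21, -0.11], "turn": [0.5, 0.25, -0.72], "jaw": 87},
  {"slide": [0.9, 0.21, -0.11], "turn": [0.5, 0.25, -0.72], "jaw": 87},
  {"slide": [0.9, 0.21, -0.11], "turn": [0.5, 0.25, -0.72], "jaw": 87},
  {"slide": [0.9, 0.21, -0.11], "turn": [0.5, 0.25, -0.72], "jaw": 87},
  {"slide": [0, 0, 0], "turn": [0, 0, 0], "jaw": 87},
])

```text
t: 3.77
tcp_pos: [0.4912, 0.1908, 0.3019]
tcp_rot: [0.499, 0.867, 0.001, -0.001]
wrist_force: [0.5, -0.4, 0.1]
opening: 0.0873
grip_force: 0.0
```

```bash
cat > seelid.py <<'E'
from plan import *
def seelids(save=None):
    manip.camera("wrist");s,t,T=pose();inf=info("wrist");im=snap("wrist",save)
    n,l,st,ce=cv2.connectedComponentsWithStats(redmask(im));out=[]
    for k in range(1,n):
        if st[k,4]>600:
            P=atz("wrist",*ce[k],.03,inf)
            if not(.3<P[0]<.8 and .05<P[1]<.45): continue
            m=(l==k).astype(np.uint8); x,f=fit([("wrist",inf,m)],P); out.append((x,f)); print(ce[k].round(1),st[k,4],"xy",x[:2].round(4),"yaw",np.degrees(x[2]).round(1),"cost",round(f,3))
    return im,inf,out
E
python3 - <<'E'
from seelid import *
s,t,T=pose();print(s["t"],t,T[:,0],T[:,2],s["qpos"][[0,5]])
im,inf,out=seelids()
S=2
o=cv2.resize(im,None,fx=S,fy=S)
for x,f in out:
    m=(sil("wrist",inf,x)>.5).astype(np.uint8);m=cv2.resize(m,None,fx=S,fy=S)
    cv2.drawContours(o,cv2.findContours(m,0,2)[0],-1,(0,255,255),1)
cv2.imwrite("pics/h.png",o[:600,160:960,::-1])
E
```

```text
3.7667 [0.49117058 0.19083283 0.30186646] [-0.50270421  0.86445344  0.00295271] [-6.42480627e-04  3.04206025e-03 -9.99995167e-01] [ 0.34618126 -0.18179219]
[326.4 114.5] 2150 xy [0.5089 0.3007] yaw -0.0 cost 0.129
[301.2 211.2] 1919 xy [0.5503 0.1656] yaw 8.6 cost 0.204
```

View pics/h.png

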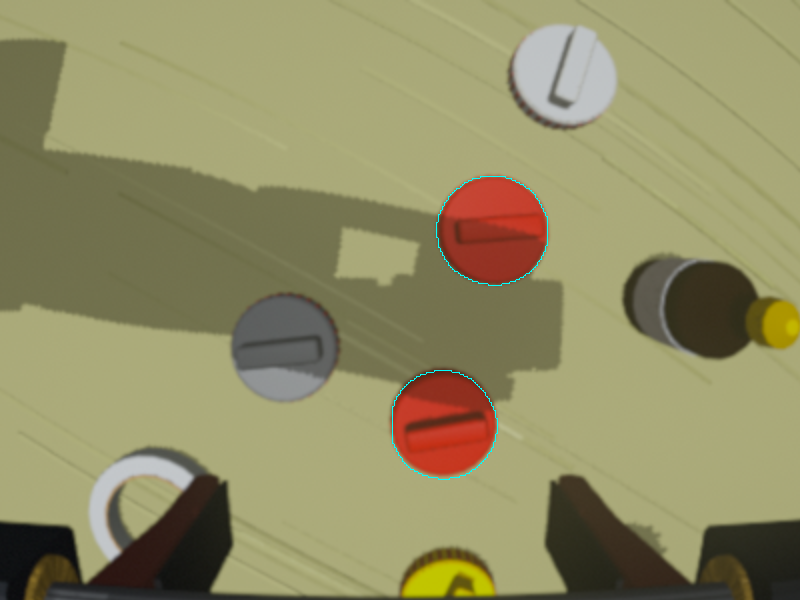

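The overlay circles fit both red lids: A at crop (492,230) and B at (444,425). The bars tilt up slightly to the right. Grey, yellow and white are left alone.

```bash
python3 - <<'E'
from plan import *
inf=info("wrist")
f=lambda x,y,z:atz("wrist",x/2+80-.25,y/2-.25,z,inf)
for n,a,b in(("A",(457,221),(540,215)),("B",(408,431),(485,418)),("Blow",(408,452),(488,439))):
    P=f(*a,.051);Q=f(*b,.051);d=Q-P;print(n,P.round(3),Q.round(3),np.linalg.norm(d).round(3),np.degrees(np.arctan2(d[1],d[0])).round(1))
print("cup base scene",atz("scene",465*.7,428*.7,0)," side",atz("side",327*.7,318*.7,0))
print("bottle",atz("scene",555*.7,336*.7,0),atz("side",280*.7,407*.7,0))
print("yellow",atz("scene",384*.7,370*.7,.025),atz("side",398*.7,312*.7,.025))
for ang in(38.5,):
    plan([.5503,.1656,.10],Rtool([0,0,-1],ang))
E
```

```text
A [0.482 0.289 0.051] [0.526 0.32  0.051] 0.054 36.1
B [0.524 0.156 0.051] [0.564 0.189 0.051] 0.051 39.8
Blow [0.532 0.143 0.051] [0.573 0.177 0.051] 0.054 39.4
cup base scene [ 7.60507325e-01  1.21924378e-01 -1.11022302e-16]  side [0.73051357 0.13815996 0.        ]
bottle [0.65488222 0.3290763  0.        ] [0.63926943 0.33939656 0.        ]
yellow [0.64065461 0.04495786 0.025     ] [0.61952636 0.0527813  0.025     ]
n 17 slide [-0.028, 0.133, 0.394] turn [0.0, -0.001, 0.958]
```

Call:
step_arm([
  {"slide": [-0.03, 0.13, 0.39], "turn": [0, 0, 0.95], "jaw": 55},
  {"slide": [-0.03, 0.13, 0.39], "turn": [0, 0, 0.95], "jaw": 55},
  {"slide": [-0.03, 0.13, 0.39], "turn": [0, 0, 0.95], "jaw": 55},
  {"slide": [-0.03, 0.13, 0.39], "turn": [0, 0, 0.95], "jaw": 55},
  {"slide": [-0.03, 0.13, 0.39], "turn": [0, 0, 0.95], "jaw": 55},
  {"slide": [-0.03, 0.13, 0.39], "turn": [0, 0, 0.95], "jaw": 55},
  {"slide": [-0.03, 0.13, 0.39], "turn": [0, 0, 0.95], "jaw": 55},
  {"slide": [-0.03, 0.13, 0.39], "turn": [0, 0, 0.95], "jaw": 55},
  {"slide": [-0.03, 0.13, 0.39], "turn": [0, 0, 0.95], "jaw": 55},
  {"slide": [-0.03, 0.13, 0.39], "turn": [0, 0, 0.95], "jaw": 55},
  {"slide": [-0.03, 0.13, 0.39], "turn": [0, 0, 0.95], "jaw": 55},
  {"slide": [-0.03, 0.13, 0.39], "turn": [0, 0, 0.95], "jaw": 55},
  {"slide": [-0.03, 0.13, 0.39], "turn": [0, 0, 0.95], "jaw": 55},
  {"slide": [-0.03, 0.13, 0.39], "turn": [0, 0, 0.95], "jaw": 55},
  {"slide": [-0.03, 0.13, 0.39], "turn": [0, 0, 0.95], "jaw": 55},
  {"slide": [-0.03, 0.13, 0.39], "turn": [0, 0, 0.95], "jaw": 55},
  {"slide": [-0.03, 0.13, 0.39], "turn": [0, 0, 0.95], "jaw": 55},
])

```text
t: 5.28
tcp_pos: [0.5483, 0.1635, 0.1017]
tcp_rot: [0.943, 0.332, 0.0, -0.0]
wrist_force: [1.0, 1.0, -0.0]
opening: 0.0553
grip_force: 0.0
```

```bash
python3 - <<'E'
from seelid import *
im,inf,out=seelids()
s,t,T=pose();print(s["t"],t,T[:,0],s["qpos"][[0,5]])
plan([.5503,.1656,.0268],Rtool([0,0,-1],39.5))
E
```

```text
[115.4 148.7] 6153 xy [0.5084 0.3021] yaw 45.4 cost 0.075
[271.9 210.3] 7183 xy [0.5493 0.1668] yaw 130.2 cost 0.063
5.3833 [0.54700631 0.16318326 0.10060352] [ 0.77728469  0.62914528 -0.00217602] [0.2688195  1.15872348]
n 3 slide [0.047, 0.003, 0.82] turn [-0.006, 0.008, -0.034]
```

Call:
step_arm([
  {"slide": [0.05, 0, 0.82], "turn": [0, 0, 0], "jaw": 55},
  {"slide": [0.05, 0, 0.82], "turn": [0, 0, 0], "jaw": 55},
  {"slide": [0.05, 0, 0.82], "turn": [0, 0, -0.1], "jaw": 55},
  {"slide": [0, 0, 0], "turn": [0, 0, 0], "jaw": 20},
  {"slide": [0, 0, 0], "turn": [0, 0, 0], "jaw": 5},
  {"slide": [0, 0, 0], "turn": [0, 0, 0], "jaw": 0},
  {"slide": [0, 0, 0], "turn": [0, 0, 0], "jaw": 0},
  {"slide": [0, 0, 0], "turn": [0, 0, 0], "jaw": 0},
])

```text
t: 6.05
tcp_pos: [0.5517, 0.1685, 0.0294]
tcp_rot: [0.94, 0.34, 0.001, -0.0]
wrist_force: [0.3, 0.7, -0.1]
opening: 0.0251
grip_force: 0.0
```

```bash
cat > J.py <<'E'
from plan import *
RP=[.6016,-.1496,-.307]
Z=jaxis(RP);M=mouths(RP)
def home(s,h=.0): # TCP with lid h above home, TCP at mid+1mm
    return M[s]+Z*(.0035+.0013+h)
def rep(s="L"):
    st,t,T=pose(); d=t-home(s); h=d@Z; lat=T.T@(d-h*Z)
    print("t",round(st["t"],2),"height mm",round(h*1e3,2),"lat(tool xy) mm",(lat[:2]*1e3).round(2),"tilt",np.degrees(np.arccos(-T[:,2]@Z)).round(2),"q6",np.degrees(st["qpos"][5]).round(1),"Fz",round(st["wrist_force"]@Z,1),"F",T.T@st["wrist_force"].round(1),"Tq",(T.T@st["torque"]).round(2),"open",round(st["opening"]*1e3,1))
E
python3 - <<'E'
from J import *
s,t,T=pose();print(t,s["opening"],s["grip_force"])
# q6 target -35 => tool x angle ~ q1(-6)+90+35
P=home("L",.06)
lift=t+[0,0,.08]
for a in(115,120,125): plan(P,Rtool(-Z,a),p0=lift,R0=T)
E
```

```text
[0.5516587  0.16846414 0.02940788] 0.025109720629818612 0.0
n 16 slide [-0.521, 0.133, -0.107] turn [-0.398, -0.021, -0.869]
n 17 slide [-0.5, 0.105, -0.097] turn [-0.377, -0.037, -0.874]
n 18 slide [-0.482, 0.079, -0.087] turn [-0.358, -0.051, -0.881]
```

Call:
step_arm([
  {"slide": [0, 0, 0.05], "turn": [0, 0, 0], "jaw": 0},
  {"slide": [0, 0, 0], "turn": [0, 0, 0], "jaw": 0},
  {"slide": [0, 0, 0], "turn": [0, 0, 0], "jaw": 0},
  {"slide": [0, 0, 0], "turn": [0, 0, 0], "jaw": 0},
])

```text
t: 6.38
tcp_pos: [0.5516, 0.1686, 0.0274]
tcp_rot: [0.94, 0.34, 0.001, -0.0]
wrist_force: [-0.7, -2.1, 5.4]
opening: 0.0163
grip_force: 30.0
```

```bash
python3 - <<'E'
from J import *
s,t,T=pose();print(s["t"],t,T[:,0],s["opening"],s["grip_force"],s["wrist_force"])
E
```

```text
6.3833 [0.55155348 0.16860023 0.02744739] [0.76883284 0.63944876 0.00116021] 0.016303263323296825 29.982072114944458 [-0.69513304 -2.1184885   5.44123503]
```

```bash
sed -i 's/^def home.*/CX=-.0027;CZ=.0019/; s/^    return M.*//' J.py; cat >> J.py <<'E'
def tcp_for(s,h,T): return M[s]+Z*(.0035+h)-T@np.array([CX,0,CZ])
def rep(s="L"):
    st,t,T=pose(); d=t+T@np.array([CX,0,CZ])-M[s]-Z*.0035; h=d@Z; lat=T.T@(d-h*Z)
    print("t",round(st["t"],2),"height mm",round(h*1e3,2),"lat(tool xy) mm",(lat[:2]*1e3).round(2),"tilt",np.degrees(np.arccos(-T[:,2]@Z)).round(2),"q6",np.degrees(st["qpos"][5]).round(1),"F",(T.T@st["wrist_force"]).round(1),"Tq",(T.T@st["torque"]).round(2),"open",round(st["opening"]*1e3,1))
E
python3 - <<'E'
from J import *
s,t,T=pose()
T1=Rtool(-Z,120)
plan(tcp_for("L",.045,T1),T1,17,p0=t+[0,0,.081],R0=T)
E
```

```text
n 17 slide [-0.495, 0.111, -0.071] turn [-0.378, -0.036, -0.874]
```

Call:
step_arm([
  {"slide": [0, 0, -0.9], "turn": [0, 0, 0], "jaw": 0},
  {"slide": [0, 0, -0.9], "turn": [0, 0, 0], "jaw": 0},
  {"slide": [0, 0, -0.9], "turn": [0, 0, 0], "jaw": 0},
  {"slide": [-0.495, 0.11, -0.07], "turn": [-0.38, -0.04, -0.87], "jaw": 0},
  {"slide": [-0.495, 0.11, -0.07], "turn": [-0.38, -0.04, -0.87], "jaw": 0},
  {"slide": [-0.495, 0.11, -0.07], "turn": [-0.38, -0.04, -0.87], "jaw": 0},
  {"slide": [-0.495, 0.11, -0.07], "turn": [-0.38, -0.04, -0.87], "jaw": 0},
  {"slide": [-0.495, 0.11, -0.07], "turn": [-0.38, -0.04, -0.87], "jaw": 0},
  {"slide": [-0.495, 0.11, -0.07], "turn": [-0.38, -0.04, -0.87], "jaw": 0},
  {"slide": [-0.495, 0.11, -0.07], "turn": [-0.38, -0.04, -0.87], "jaw": 0},
  {"slide": [-0.495, 0.11, -0.07], "turn": [-0.38, -0.04, -0.87], "jaw": 0},
  {"slide": [-0.495, 0.11, -0.07], "turn": [-0.38, -0.04, -0.87], "jaw": 0},
  {"slide": [-0.495, 0.11, -0.07], "turn": [-0.38, -0.04, -0.87], "jaw": 0},
  {"slide": [-0.495, 0.11, -0.07], "turn": [-0.38, -0.04, -0.87], "jaw": 0},
  {"slide": [-0.495, 0.11, -0.07], "turn": [-0.38, -0.04, -0.87], "jaw": 0},
  {"slide": [-0.495, 0.11, -0.07], "turn": [-0.38, -0.04, -0.87], "jaw": 0},
  {"slide": [-0.495, 0.11, -0.07], "turn": [-0.38, -0.04, -0.87], "jaw": 0},
  {"slide": [-0.495, 0.11, -0.07], "turn": [-0.38, -0.04, -0.87], "jaw": 0},
  {"slide": [-0.495, 0.11, -0.07], "turn": [-0.38, -0.04, -0.87], "jaw": 0},
  {"slide": [-0.495, 0.11, -0.07], "turn": [-0.38, -0.04, -0.87], "jaw": 0},
])

```text
t: 8.05
tcp_pos: [0.5251, -0.0636, 0.1852]
tcp_rot: [0.513, 0.818, 0.062, 0.253]
wrist_force: [0.6, 0.3, -2.4]
opening: 0.0155
grip_force: 30.0
```

```bash
python3 - <<'E'
from J import *
manip.camera("wrist")
rep();inf=info("wrist");im=snap("wrist");np.savez("w2.npz",im=im,K=inf[0],P=inf[1],R=inf[2])
T1=Rtool(-Z,120);plan(tcp_for("L",.018,T1),T1)
o=draw(im,"wrist",RP,inf);o=cv2.resize(o,None,fx=.5,fy=.5,interpolation=cv2.INTER_AREA)
u=proj("wrist",M["L"],inf)*2;print(u)
# carried lid red fit: center in tool frame
s,t,T=pose();r=redmask(im);n,l,st,ce=cv2.connectedComponentsWithStats(r);k=1+np.argmax(st[1:,4]);print(st[k],ce[k])
a=np.linspace(0,2*np.pi,60)
def dr(cx,col):
  for zz in(CZ,CZ+.0245):
    q=np.array([proj("wrist",t+T@np.array([cx+.0375*np.cos(b),.0375*np.sin(b),zz]),inf) for b in a]);cv2.polylines(o,[((q+.5)*2).astype(np.int32)],False,col,1)
dr(CX,(0,255,0))
cv2.imwrite("pics/i.png",o[240:840,200:1000,::-1])
E
```

```text
t 8.1 height mm 45.95 lat(tool xy) mm [-1.19 -1.53] tilt 0.47 q6 -3.6 F [-0.3  0.6  1.2] Tq [0.12 0.21 0.  ] open 15.8
n 1 slide [0.022, 0.068, 0.924] turn [-0.022, 0.09, -0.056]
[551.91515996 461.62116476]
[ 208  191  132  108 8332] [273.62926068 238.11533845]
```

View pics/i.png

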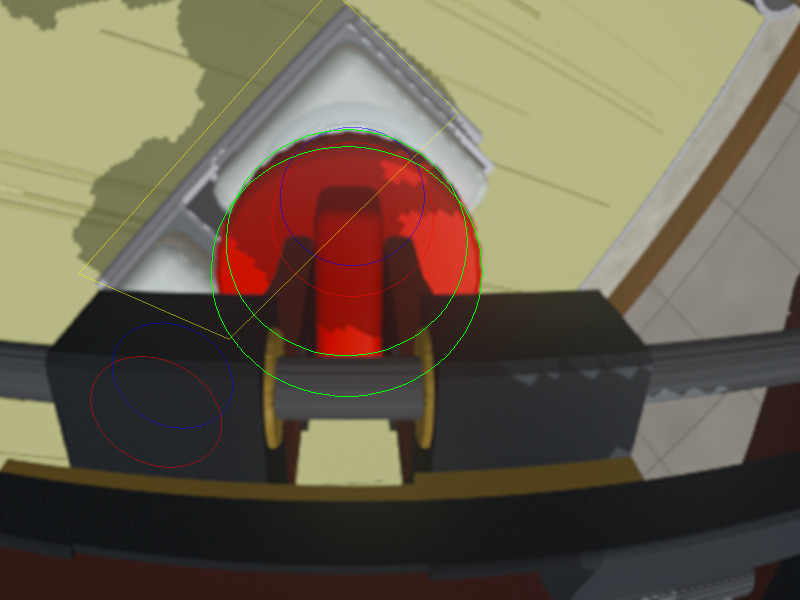

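Call:
step_arm([
  {"slide": [0.01, 0.04, 0.46], "turn": [0, 0.09, 0], "jaw": 0},
  {"slide": [0.01, 0.03, 0.46], "turn": [0, 0, 0], "jaw": 0},
  {"slide": [0, 0, 0], "turn": [0, 0, 0], "jaw": 0},
])

```text
t: 8.4
tcp_pos: [0.5406, -0.066, 0.1605]
tcp_rot: [0.516, 0.817, 0.064, 0.248]
wrist_force: [2.3, -6.7, -3.5]
opening: 0.0158
grip_force: 30.0
```

```bash
python3 -c "
from J import *
rep()"
```

```text
t 8.4 height mm 16.41 lat(tool xy) mm [1.66 0.12] tilt 0.29 q6 1.6 F [-5.4 -2.5  5.1] Tq [ 0.32 -0.85 -0.03] open 15.8
```

Call:
step_arm([
  {"slide": [-0.05, 0, 0], "turn": [0, 0, 0], "jaw": 0},
  {"slide": [0, 0, 0.05], "turn": [0, 0, 0], "jaw": 0},
  {"slide": [0, 0, 0], "turn": [0, 0, 0], "jaw": 0},
])

```text
t: 8.65
tcp_pos: [0.5414, -0.067, 0.161]
tcp_rot: [0.515, 0.818, 0.065, 0.249]
wrist_force: [-0.2, -0.2, -1.5]
opening: 0.0157
grip_force: 30.0
```

```bash
python3 -c "
from J import *
rep()"
```

```text
t 8.65 height mm 16.31 lat(tool xy) mm [0.36 0.54] tilt 0.17 q6 1.0 F [ 0.4 -0.8  1.2] Tq [0.27 0.19 0.01] open 15.7
```

Call:
step_arm([
  {"slide": [0, 0, 0.08], "turn": [0, 0, 0], "jaw": 0},
  {"slide": [0, 0, 0.05], "turn": [0, 0, 0], "jaw": 0},
  {"slide": [0, 0, 0], "turn": [0, 0, 0], "jaw": 0},
])

```text
t: 8.9
tcp_pos: [0.5436, -0.0678, 0.1577]
tcp_rot: [0.515, 0.818, 0.065, 0.249]
wrist_force: [0.6, -0.6, -2.2]
opening: 0.0158
grip_force: 30.0
```

```bash
python3 -c "
from J import *
rep()"
```

```text
t 8.9 height mm 12.36 lat(tool xy) mm [-0.03  0.69] tilt 0.13 q6 2.0 F [ 0.  -0.6  2.3] Tq [0.21 0.17 0.03] open 15.8
```

Call:
step_arm([
  {"slide": [0, 0, 0.07], "turn": [0, 0, 0], "jaw": 0},
  {"slide": [0, 0, 0.07], "turn": [0, 0, 0], "jaw": 0},
  {"slide": [0, 0, 0], "turn": [0, 0, 0], "jaw": 0},
])

```text
t: 9.15
tcp_pos: [0.5455, -0.0687, 0.1545]
tcp_rot: [0.515, 0.818, 0.065, 0.25]
wrist_force: [-6.5, 0.3, 7.5]
opening: 0.0156
grip_force: 30.0
```

```bash
python3 -c "
from J import *
rep()"
```

```text
t 9.15 height mm 8.56 lat(tool xy) mm [-0.37  0.69] tilt 0.1 q6 3.3 F [-0.1 -2.4 -9.6] Tq [ 0.34  0.18 -0.05] open 15.6
```

Call:
step_arm([
  {"slide": [0, 0, 0.02], "turn": [0, 0, -1], "jaw": 0},
  {"slide": [0, 0, 0.02], "turn": [0, 0, -1], "jaw": 0},
  {"slide": [0, 0, 0.02], "turn": [0, 0, -1], "jaw": 0},
  {"slide": [0, 0, 0.02], "turn": [0, 0, -1], "jaw": 0},
])

```text
t: 9.48
tcp_pos: [0.5462, -0.0691, 0.1538]
tcp_rot: [0.365, 0.895, 0.02, 0.258]
wrist_force: [-24.7, 6.0, 35.2]
opening: 0.0222
grip_force: 36.6
```

```bash
python3 -c "
from J import *
rep()"
```

```text
t 9.48 height mm 7.56 lat(tool xy) mm [-1.1   1.47] tilt 0.04 q6 -16.1 F [  3.1  -3.5 -43.1] Tq [0.67 0.53 1.08] open 22.2
```

Call:
step_arm([
  {"slide": [0, 0, -0.1], "turn": [0, 0, 0], "jaw": 0},
  {"slide": [0, 0, 0], "turn": [0, 0, 0], "jaw": 0},
  {"slide": [0, 0, 0], "turn": [0, 0, 0], "jaw": 0},
])

```text
t: 9.73
tcp_pos: [0.5447, -0.0693, 0.1556]
tcp_rot: [0.366, 0.894, 0.02, 0.257]
wrist_force: [-13.5, -2.6, 15.6]
opening: 0.0179
grip_force: 28.6
```

```bash
python3 -c "
from J import *
rep()"
```

```text
t 9.73 height mm 9.76 lat(tool xy) mm [-1.11  0.68] tilt 0.16 q6 -16.9 F [ -0.6  -7.1 -19.5] Tq [ 1.12 -0.34  0.42] open 17.9
```

Call:
step_arm([
  {"slide": [0, 0, -0.05], "turn": [0, 0, 0], "jaw": 0},
  {"slide": [0, 0, -0.025], "turn": [0, 0, -1], "jaw": 0},
  {"slide": [0, 0, -0.025], "turn": [0, 0, -1], "jaw": 0},
  {"slide": [0, 0, -0.025], "turn": [0, 0, -1], "jaw": 0},
])

```text
t: 10.07
tcp_pos: [0.543, -0.0694, 0.1582]
tcp_rot: [0.244, 0.935, -0.015, 0.257]
wrist_force: [-5.8, -7.5, 5.5]
opening: 0.0176
grip_force: 29.5
```

```bash
python3 -c "
from J import *
rep()"
```

```text
t 10.07 height mm 12.85 lat(tool xy) mm [-1.39  0.5 ] tilt 0.25 q6 -33.3 F [-1.7 -8.8 -6.4] Tq [ 1.51 -0.34  0.53] open 17.6
```

Call:
step_arm([
  {"slide": [0, -0.03, -0.02], "turn": [0, 0, -1], "jaw": 0},
  {"slide": [0, 0, -0.02], "turn": [0, 0, -1], "jaw": 0},
  {"slide": [0, 0, -0.02], "turn": [0, 0, -1], "jaw": 0},
])

```text
t: 10.32
tcp_pos: [0.5419, -0.0693, 0.1597]
tcp_rot: [0.12, 0.959, -0.048, 0.253]
wrist_force: [-3.6, -10.4, -0.8]
opening: 0.0161
grip_force: 29.6
```

```bash
python3 -c "
from J import *
rep()"
```

```text
t 10.32 height mm 14.7 lat(tool xy) mm [-1.39  0.56] tilt 0.18 q6 -49.0 F [  1.3 -10.9   0.5] Tq [2.09 0.53 0.24] open 16.1
```

Call:
step_arm([
  {"slide": [0, -0.035, 0.02], "turn": [0, 0, 0], "jaw": 0},
  {"slide": [0, 0, -0.005], "turn": [0, 0, -1], "jaw": 0},
  {"slide": [0, 0, -0.005], "turn": [0, 0, -1], "jaw": 0},
])

```text
t: 10.57
tcp_pos: [0.5415, -0.0701, 0.1589]
tcp_rot: [0.036, 0.966, -0.07, 0.248]
wrist_force: [-1.6, -2.6, -2.3]
opening: 0.0158
grip_force: 29.9
```

```bash
python3 -c "
from J import *
rep()"
```

```text
t 10.57 height mm 13.97 lat(tool xy) mm [-0.79  0.01] tilt 0.22 q6 -59.3 F [ 2.4 -2.5  1.6] Tq [0.36 0.47 0.12] open 15.8
```

Call:
step_arm([
  {"slide": [0, 0, 0.06], "turn": [0, 0, 0], "jaw": 0},
  {"slide": [0, 0, 0.06], "turn": [0, 0, 0], "jaw": 0},
  {"slide": [0, 0, 0], "turn": [0, 0, 0], "jaw": 0},
])

```text
t: 10.82
tcp_pos: [0.5438, -0.0707, 0.1558]
tcp_rot: [0.039, 0.966, -0.069, 0.248]
wrist_force: [-1.0, -6.3, -0.9]
opening: 0.0159
grip_force: 29.9
```

```bash
python3 -c "
from J import *
rep()"
```

```text
t 10.82 height mm 10.15 lat(tool xy) mm [-1.28  0.06] tilt 0.19 q6 -57.8 F [ 1.1 -6.2  1.3] Tq [ 1.19  0.31 -0.  ] open 15.9
```

Call:
step_arm([
  {"slide": [0, -0.02, 0.06], "turn": [0, 0, 0], "jaw": 0},
  {"slide": [0, 0, 0.06], "turn": [0, 0, 0], "jaw": 0},
  {"slide": [0, 0, 0], "turn": [0, 0, 0], "jaw": 0},
])

```text
t: 11.07
tcp_pos: [0.545, -0.0715, 0.1534]
tcp_rot: [0.038, 0.965, -0.069, 0.249]
wrist_force: [-10.6, -2.8, 12.3]
opening: 0.0158
grip_force: 30.0
```

```bash
python3 -c "
from J import *
rep()"
```

```text
t 11.07 height mm 7.37 lat(tool xy) mm [-1.27 -0.33] tilt 0.13 q6 -57.0 F [  3.1  -5.3 -15.3] Tq [0.82 0.53 0.14] open 15.8
```

Call:
step_arm([
  {"slide": [0, -0.01, 0.01], "turn": [0, 0, 1], "jaw": 0},
  {"slide": [0, 0, 0.015], "turn": [0, 0, 1], "jaw": 0},
  {"slide": [0, 0, 0.015], "turn": [0, 0, 1], "jaw": 0},
])

```text
t: 11.32
tcp_pos: [0.5463, -0.0718, 0.1521]
tcp_rot: [0.166, 0.952, -0.035, 0.256]
wrist_force: [-1.1, -2.2, -2.0]
opening: 0.016
grip_force: 30.0
```

```bash
python3 -c "
from J import *
rep()"
```

```text
t 11.32 height mm 5.57 lat(tool xy) mm [-1.91 -0.6 ] tilt 0.1 q6 -41.5 F [ 1.2 -2.4  1.6] Tq [0.38 0.21 0.04] open 16.0
```

Call:
step_arm([
  {"slide": [0, 0, 0.05], "turn": [0, 0, 1], "jaw": 0},
  {"slide": [0, 0, 0.03], "turn": [0, 0, 1], "jaw": 0},
  {"slide": [0, 0, 0.03], "turn": [0, 0, 1], "jaw": 0},
])

```text
t: 11.57
tcp_pos: [0.5483, -0.0718, 0.1494]
tcp_rot: [0.288, 0.922, -0.001, 0.258]
wrist_force: [-1.4, -0.6, 1.0]
opening: 0.0159
grip_force: 30.0
```

```bash
python3 -c "
from J import *
rep()"
```

```text
t 11.57 height mm 2.24 lat(tool xy) mm [-2.18 -0.14] tilt 0.06 q6 -25.4 F [ 0.2 -1.1 -1.4] Tq [ 0.23  0.19 -0.03] open 15.9
```

Call:
step_arm([
  {"slide": [0, 0, 0.035], "turn": [0, 0, 1], "jaw": 0},
  {"slide": [0, 0, 0.03], "turn": [0, 0, 1], "jaw": 0},
  {"slide": [0, 0, 0.02], "turn": [0, 0, 1], "jaw": 0},
])

```text
t: 11.82
tcp_pos: [0.549, -0.0722, 0.147]
tcp_rot: [0.406, 0.877, 0.033, 0.256]
wrist_force: [-2.1, -0.5, -0.1]
opening: 0.0158
grip_force: 30.0
```

```bash
python3 -c "
from J import *
rep()"
```

```text
t 11.82 height mm -0.17 lat(tool xy) mm [-1.8  -0.66] tilt 0.09 q6 -9.6 F [ 0.8 -1.8 -0.8] Tq [ 0.18  0.39 -0.  ] open 15.8
```

Call:
step_arm([
  {"slide": [0, 0, 0.02], "turn": [0, 0, 1], "jaw": 0},
  {"slide": [0, 0, 0.02], "turn": [0, 0, 1], "jaw": 0},
  {"slide": [0, 0, 0.02], "turn": [0, 0, 1], "jaw": 0},
])

```text
t: 12.07
tcp_pos: [0.5491, -0.0725, 0.1452]
tcp_rot: [0.517, 0.816, 0.065, 0.249]
wrist_force: [-12.9, 1.7, 15.2]
opening: 0.0157
grip_force: 30.1
```

```bash
python3 -c "
from J import *
rep()"
```

```text
t 12.07 height mm -1.83 lat(tool xy) mm [-1.75 -1.6 ] tilt 0.16 q6 6.1 F [  0.7  -4.1 -19.6] Tq [ 0.69  0.54 -0.42] open 15.7
```

Call:
step_arm([
  {"slide": [0, 0.02, 0], "turn": [0, 0, 1], "jaw": 0},
  {"slide": [0, 0, 0], "turn": [0, 0, 1], "jaw": 0},
  {"slide": [0, 0, 0], "turn": [0, 0, 0], "jaw": 0},
])

```text
t: 12.32
tcp_pos: [0.5499, -0.0723, 0.1456]
tcp_rot: [0.585, 0.769, 0.087, 0.243]
wrist_force: [-6.3, 0.4, 5.4]
opening: 0.0173
grip_force: 31.8
```

```bash
python3 -c "
from J import *
rep()"
```

```text
t 12.32 height mm -1.83 lat(tool xy) mm [-2.12 -0.76] tilt 0.12 q6 15.9 F [ 0.1 -3.  -7.8] Tq [ 0.57  0.1  -0.78] open 17.3
```

Call:
step_arm([
  {"slide": [0, 0, 0], "turn": [0, 0, 1], "jaw": 0},
  {"slide": [0, 0, 0], "turn": [0, 0, 1], "jaw": 0},
  {"slide": [0, 0, 0], "turn": [0, 0, 0], "jaw": 0},
])

```text
t: 12.57
tcp_pos: [0.5499, -0.072, 0.1456]
tcp_rot: [0.65, 0.715, 0.108, 0.234]
wrist_force: [-7.0, 1.3, 6.6]
opening: 0.0208
grip_force: 30.4
```

```bash
python3 -c "
from J import *
rep()"
```

```text
t 12.57 height mm -1.77 lat(tool xy) mm [-2.01 -0.86] tilt 0.11 q6 25.9 F [ 0.3 -3.  -9.2] Tq [ 0.59  0.27 -0.62] open 20.8
```

Call:
step_arm([
  {"slide": [0, 0, 0], "turn": [0, 0, -1], "jaw": 0},
  {"slide": [0, 0, 0], "turn": [0, 0, -1], "jaw": 0},
  {"slide": [0, 0, 0], "turn": [0, 0, -1], "jaw": 0},
  {"slide": [0, 0, 0], "turn": [0, 0, 0], "jaw": 0},
])

```text
t: 12.9
tcp_pos: [0.5498, -0.0715, 0.1452]
tcp_rot: [0.548, 0.795, 0.076, 0.246]
wrist_force: [-5.5, 4.6, 1.0]
opening: 0.0155
grip_force: 30.0
```

```bash
python3 -c "
from J import *
rep()"
```

```text
t 12.9 height mm -2.01 lat(tool xy) mm [-1.15 -0.67] tilt 0.15 q6 10.5 F [ 5.4 -2.4 -4.1] Tq [ 0.28  1.05 -0.26] open 15.5
```

Call:
step_arm([
  {"slide": [0, 0, 0], "turn": [0, 0, 0], "jaw": 30},
  {"slide": [0, 0, 0], "turn": [0, 0, 0], "jaw": 20},
  {"slide": [0, 0, 0], "turn": [0, 0, 0], "jaw": 0},
  {"slide": [0, 0, 0], "turn": [0, 0, 0], "jaw": 0},
  {"slide": [0, 0, 0], "turn": [0, 0, 0], "jaw": 0},
  {"slide": [0, 0, 0.01], "turn": [0, 0, 1], "jaw": 0},
  {"slide": [0, 0, 0], "turn": [0, 0, 0.5], "jaw": 0},
  {"slide": [0, 0, 0], "turn": [0, 0, 0], "jaw": 0},
])

```text
t: 13.57
tcp_pos: [0.5504, -0.0732, 0.1458]
tcp_rot: [0.601, 0.757, 0.091, 0.241]
wrist_force: [-3.7, -4.8, 2.5]
opening: 0.0177
grip_force: 33.5
```

```bash
python3 -c "
from J import *
rep()"
```

```text
t 13.57 height mm -2.03 lat(tool xy) mm [-3.11 -0.59] tilt 0.13 q6 18.3 F [-4.6 -3.4 -3.2] Tq [ 0.4  -0.68 -1.05] open 17.7
```

Call:
step_arm([
  {"slide": [0.06, 0, 0], "turn": [0, 0, -1], "jaw": 0},
  {"slide": [0, 0, 0], "turn": [0, 0, 0], "jaw": 30},
  {"slide": [0, 0, 0], "turn": [0, 0, 0], "jaw": 20},
  {"slide": [0, 0, 0], "turn": [0, 0, 0], "jaw": 0},
  {"slide": [0, 0, 0], "turn": [0, 0, 0], "jaw": 0},
  {"slide": [0, 0, 0], "turn": [0, 0, 0], "jaw": 0},
  {"slide": [0, 0, 0], "turn": [0, 0, 1], "jaw": 0},
  {"slide": [0, 0, 0], "turn": [0, 0, 1], "jaw": 0},
  {"slide": [0, 0, 0], "turn": [0, 0, 0], "jaw": 0},
])

```text
t: 14.32
tcp_pos: [0.5496, -0.0708, 0.1448]
tcp_rot: [0.633, 0.73, 0.102, 0.237]
wrist_force: [-4.8, -1.5, 4.1]
opening: 0.0198
grip_force: 34.8
```

```bash
python3 -c "
from J import *
rep()"
```

```text
t 14.32 height mm -2.12 lat(tool xy) mm [-0.52 -1.16] tilt 0.14 q6 24.3 F [-1.9 -2.6 -5.6] Tq [ 0.51 -0.2  -0.97] open 19.8
```

Call:
step_arm([
  {"slide": [0, 0, 0], "turn": [0, 0, -1], "jaw": 0},
  {"slide": [0, 0, 0], "turn": [0, 0, -0.6], "jaw": 0},
  {"slide": [0, 0, 0], "turn": [0, 0, 0], "jaw": 0},
])

```text
t: 14.57
tcp_pos: [0.5496, -0.0705, 0.1447]
tcp_rot: [0.579, 0.773, 0.085, 0.243]
wrist_force: [-3.6, 0.6, 1.1]
opening: 0.0169
grip_force: 28.6
```

```bash
python3 -c "
from J import *
rep()"
```

```text
t 14.57 height mm -2.23 lat(tool xy) mm [-0.13 -0.87] tilt 0.15 q6 15.9 F [ 1.  -2.4 -2.7] Tq [ 0.51  0.35 -0.25] open 16.9
```

Call:
step_arm([
  {"slide": [0, 0, 0], "turn": [0, 0, 0], "jaw": 40},
  {"slide": [0, 0, 0], "turn": [0, 0, 0], "jaw": 40},
  {"slide": [0, 0, 0], "turn": [0, 0, 0], "jaw": 40},
  {"slide": [0, 0, 0], "turn": [0, 0, 0], "jaw": 40},
  {"slide": [0, 0, -0.3], "turn": [0, 0, 0], "jaw": 40},
  {"slide": [0, 0, -0.9], "turn": [0, 0, 0], "jaw": 40},
  {"slide": [0, 0, -0.9], "turn": [0, 0, 0], "jaw": 55},
  {"slide": [0, 0, -0.6], "turn": [0, 0, 0], "jaw": 55},
])

```text
t: 15.23
tcp_pos: [0.5111, -0.0582, 0.2165]
tcp_rot: [0.581, 0.772, 0.086, 0.243]
wrist_force: [-0.2, 0.1, -0.2]
opening: 0.05
grip_force: 0.0
```

```bash
python3 - <<'E'
from J import *
rep()
inf=info("wrist");im=snap("wrist");inf=info("wrist")
r=redmask(im);n,l,st,ce=cv2.connectedComponentsWithStats(r);k=1+np.argmax(st[1:,4]);m=(l==k).astype(np.uint8);print(st[k])
# fit lid on jar: center offset (2 lateral) + height + bar angle
U=np.cross([0,0,1.],Z);U/=np.linalg.norm(U);V=np.cross(Z,U);F=np.c_[U,V,Z]
def silj(q,S=4):
    o=np.array([q[0],q[1],q[2]]);mm=np.zeros((420*S,560*S),np.uint8);b=M["L"]+F@o+Z*.0035
    pts=lambda P:[b+F@np.array(p) for p in P]
    sk=pts([[x,y,h] for x,y in C for h in(-.025,-.0005)])
    c_,s_=np.cos(q[3]),np.sin(q[3])
    br=pts([[c_*u-s_*v,s_*u+c_*v,h] for u in(-.028,.028) for v in(-.008,.008) for h in(0,.0255)])
    for P in(sk,br): cv2.fillConvexPoly(mm,cv2.convexHull(((np.array([proj("wrist",k,inf) for k in P])+.5)*S).astype(np.int32)),1)
    return cv2.resize(mm.astype(np.float32),(560,420),interpolation=cv2.INTER_AREA)
c=lambda q:np.abs(silj(q)-m).sum()/m.sum()
for h in(0,.005,.01):
    r=minimize(lambda q:c([q[0],q[1],h,.0]),[0,0],method="Nelder-Mead",options=dict(initial_simplex=[[0,0],[.004,0],[0,.004]]));print(h,r.x.round(4),r.fun)
cv2.imwrite("pics/z.png",im[:,:,::-1])
s,t,T=pose()
plan([.5087,.3012,.11],Rtool([0,0,-1],36))
plan([.5087,.3012,.11],Rtool([0,0,-1],216))
E
```

```text
t 15.23 height mm 80.18 lat(tool xy) mm [-0.56 -0.05] tilt 0.1 q6 -1.3 F [ 0.1 -0.2  0. ] Tq [0.1  0.07 0.03] open 50.0
[ 228  172   93   95 6724]
0 [0.0017 0.0025] 0.05090905710886377
0.005 [0.0011 0.0022] 0.08708544021415823
0.01 [0.    0.002] 0.12996356335514575
n 16 slide [0.769, -0.295, 0.075] turn [0.4, -0.01, 0.855]
n 23 slide [0.27, 0.546, 0.203] turn [0.008, 0.306, -0.931]
```

View pics/z.png

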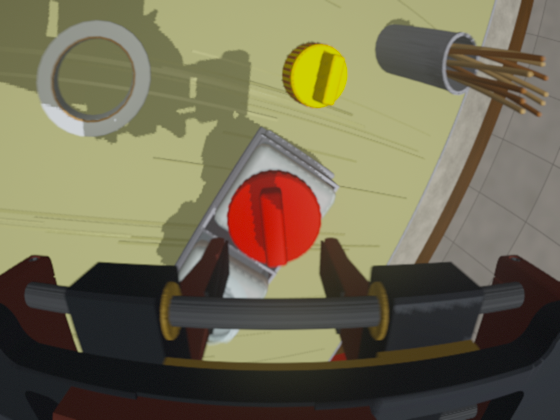

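The last picture shows lid B seated level on the left jar at (274,217). Now I go to lid A for the right jar.

Call:
step_arm([
  {"slide": [0.77, -0.3, 0.075], "turn": [0.4, -0.01, 0.855], "jaw": 55},
  {"slide": [0.77, -0.3, 0.075], "turn": [0.4, -0.01, 0.855], "jaw": 55},
  {"slide": [0.77, -0.3, 0.075], "turn": [0.4, -0.01, 0.855], "jaw": 55},
  {"slide": [0.77, -0.3, 0.075], "turn": [0.4, -0.01, 0.855], "jaw": 55},
  {"slide": [0.77, -0.3, 0.075], "turn": [0.4, -0.01, 0.855], "jaw": 55},
  {"slide": [0.77, -0.3, 0.075], "turn": [0.4, -0.01, 0.855], "jaw": 55},
  {"slide": [0.77, -0.3, 0.075], "turn": [0.4, -0.01, 0.855], "jaw": 55},
  {"slide": [0.77, -0.3, 0.075], "turn": [0.4, -0.01, 0.855], "jaw": 55},
  {"slide": [0.77, -0.3, 0.075], "turn": [0.4, -0.01, 0.855], "jaw": 55},
  {"slide": [0.77, -0.3, 0.075], "turn": [0.4, -0.01, 0.855], "jaw": 55},
  {"slide": [0.77, -0.3, 0.075], "turn": [0.4, -0.01, 0.855], "jaw": 55},
  {"slide": [0.77, -0.3, 0.075], "turn": [0.4, -0.01, 0.855], "jaw": 55},
  {"slide": [0.77, -0.3, 0.075], "turn": [0.4, -0.01, 0.855], "jaw": 55},
  {"slide": [0.77, -0.3, 0.075], "turn": [0.4, -0.01, 0.855], "jaw": 55},
  {"slide": [0.77, -0.3, 0.075], "turn": [0.4, -0.01, 0.855], "jaw": 55},
  {"slide": [0.77, -0.3, 0.075], "turn": [0.4, -0.01, 0.855], "jaw": 55},
  {"slide": [0, 0, 0], "turn": [0, 0, 0], "jaw": 55},
])

```text
t: 16.7
tcp_pos: [0.508, 0.302, 0.1053]
tcp_rot: [0.95, 0.313, 0.001, 0.0]
wrist_force: [-0.1, 1.0, -0.0]
opening: 0.0547
grip_force: 0.0
```

```bash
python3 - <<'E'
from seelid import *
im,inf,out=seelids()
s,t,T=pose();print(s["t"],t,T[:,0],np.degrees(s["qpos"][[0,5]]))
plan([.5087,.3010,.0268],Rtool([0,0,-1],36))
E
```

```text
[274.8 210.4] 6878 xy [0.5089 0.3012] yaw 128.0 cost 0.062
16.8 [0.50500798 0.29892149 0.10500395] [ 0.80193602  0.59739837 -0.00371569] [29.56359666 83.05826893]
n 3 slide [0.049, 0.004, 0.869] turn [0.012, 0.014, 0.046]
```

Call:
step_arm([
  {"slide": [0.025, 0, 0.87], "turn": [0, 0, 0.05], "jaw": 50},
  {"slide": [0.025, 0, 0.87], "turn": [0, 0, 0], "jaw": 40},
  {"slide": [0.025, 0, 0.87], "turn": [0, 0, 0], "jaw": 30},
  {"slide": [0, 0, 0.03], "turn": [0, 0, 0], "jaw": 20},
  {"slide": [0, 0, 0], "turn": [0, 0, 0], "jaw": 0},
  {"slide": [0, 0, 0], "turn": [0, 0, 0], "jaw": 0},
  {"slide": [0, 0, 0], "turn": [0, 0, 0], "jaw": 0},
  {"slide": [0, 0, 0], "turn": [0, 0, 0], "jaw": 0},
  {"slide": [0, 0, 0], "turn": [0, 0, 0], "jaw": 0},
  {"slide": [0, 0, 0], "turn": [0, 0, 0], "jaw": 0},
])

```text
t: 17.63
tcp_pos: [0.5063, 0.2999, 0.0267]
tcp_rot: [0.95, 0.312, -0.001, 0.002]
wrist_force: [0.0, 0.6, -0.6]
opening: 0.0161
grip_force: 30.0
```

```bash
python3 - <<'E'
from J import *
s,t,T=pose();print(s["t"],t,T[:,0],s["opening"],s["grip_force"],s["wrist_force"])
print("CX,CY", T.T@(np.array([.5089,.3012,.0255])-t))
E
```

```text
17.6333 [0.50627175 0.29986747 0.02673797] [ 0.80499199  0.59327716 -0.00317818] 0.016061157867945732 29.998593628406525 [ 0.04082155  0.60802352 -0.62226406]
CX,CY [0.00291022 0.0004838  0.00122983]
```

```bash
cat >> J.py <<'E'
CX=.0025;CZ=.0012
for k in M: M[k]=M[k]+np.array([.0012,-.0025,-.0012])
E
python3 - <<'E'
from J import *
s,t,T=pose();print(M)
T1=Rtool(-Z,120);P=tcp_for("R",.10,T1);print(P)
plan(P,T1,19,p0=t+[0,0,.174],R0=T)
E
```

```text
{'L': array([ 0.5536005, -0.0756578,  0.1418   ]), 'R': array([ 0.51854527, -0.18623416,  0.1418    ])}
[ 0.46951461 -0.17259354  0.23333288]
n 19 slide [-0.88, 0.192, 0.097] turn [-0.341, -0.02, -0.816]
```

Call:
step_arm([
  {"slide": [0, 0, -0.96], "turn": [0, 0, 0], "jaw": 0},
  {"slide": [0, 0, -0.96], "turn": [0, 0, 0], "jaw": 0},
  {"slide": [0, 0, -0.97], "turn": [0, 0, 0], "jaw": 0},
  {"slide": [0, 0, -0.97], "turn": [0, 0, 0], "jaw": 0},
  {"slide": [0, 0, -0.97], "turn": [0, 0, 0], "jaw": 0},
  {"slide": [0, 0, -0.97], "turn": [0, 0, 0], "jaw": 0},
  {"slide": [-0.88, 0.19, 0.1], "turn": [-0.34, -0.02, -0.82], "jaw": 0},
  {"slide": [-0.88, 0.19, 0.1], "turn": [-0.34, -0.02, -0.82], "jaw": 0},
  {"slide": [-0.88, 0.19, 0.1], "turn": [-0.34, -0.02, -0.82], "jaw": 0},
  {"slide": [-0.88, 0.19, 0.1], "turn": [-0.34, -0.02, -0.82], "jaw": 0},
  {"slide": [-0.88, 0.19, 0.1], "turn": [-0.34, -0.02, -0.82], "jaw": 0},
  {"slide": [-0.88, 0.19, 0.1], "turn": [-0.34, -0.02, -0.82], "jaw": 0},
  {"slide": [-0.88, 0.19, 0.1], "turn": [-0.34, -0.02, -0.82], "jaw": 0},
  {"slide": [-0.88, 0.19, 0.1], "turn": [-0.34, -0.02, -0.82], "jaw": 0},
  {"slide": [-0.88, 0.19, 0.1], "turn": [-0.34, -0.02, -0.82], "jaw": 0},
  {"slide": [-0.88, 0.19, 0.1], "turn": [-0.34, -0.02, -0.82], "jaw": 0},
  {"slide": [-0.88, 0.19, 0.1], "turn": [-0.34, -0.02, -0.82], "jaw": 0},
  {"slide": [-0.88, 0.19, 0.1], "turn": [-0.34, -0.02, -0.82], "jaw": 0},
  {"slide": [-0.88, 0.19, 0.1], "turn": [-0.34, -0.02, -0.82], "jaw": 0},
  {"slide": [-0.88, 0.19, 0.1], "turn": [-0.34, -0.02, -0.82], "jaw": 0},
])

```text
t: 19.3
tcp_pos: [0.4162, -0.0527, 0.2006]
tcp_rot: [0.663, 0.722, 0.049, 0.193]
wrist_force: [0.6, -0.1, -1.8]
opening: 0.016
grip_force: 30.0
```

Call:
step_arm([
  {"slide": [-0.88, 0.19, 0.1], "turn": [-0.34, -0.02, -0.82], "jaw": 0},
  {"slide": [-0.88, 0.19, 0.1], "turn": [-0.34, -0.02, -0.82], "jaw": 0},
  {"slide": [-0.88, 0.19, 0.1], "turn": [-0.34, -0.02, -0.82], "jaw": 0},
  {"slide": [-0.88, 0.19, 0.1], "turn": [-0.34, -0.02, -0.82], "jaw": 0},
  {"slide": [-0.88, 0.19, 0.1], "turn": [-0.34, -0.02, -0.82], "jaw": 0},
  {"slide": [0, 0, 0], "turn": [0, 0, 0], "jaw": 0},
  {"slide": [0, 0, 0], "turn": [0, 0, 0], "jaw": 0},
])

```text
t: 19.88
tcp_pos: [0.4564, -0.1462, 0.2225]
tcp_rot: [0.547, 0.801, 0.062, 0.235]
wrist_force: [-0.7, -0.0, -1.6]
opening: 0.0158
grip_force: 30.0
```

```bash
python3 - <<'E'
from J import *
rep("R")
T1=Rtool(-Z,120);plan(tcp_for("R",.02,T1),T1,4)
E
```

```text
t 19.88 height mm 100.87 lat(tool xy) mm [31.06 -4.37] tilt 2.1 q6 -39.8 F [ 0.7 -1.2  1.1] Tq [ 0.21  0.15 -0.02] open 15.8
n 4 slide [-0.264, 0.045, 0.671] turn [-0.101, -0.029, -0.217]
```

Call:
step_arm([
  {"slide": [-0.53, 0.09, 0], "turn": [-0.2, -0.06, -0.43], "jaw": 0},
  {"slide": [-0.53, 0.09, 0.3], "turn": [-0.2, -0.06, -0.43], "jaw": 0},
  {"slide": [0, 0, 0.8], "turn": [0, 0, 0], "jaw": 0},
  {"slide": [0, 0, 0.8], "turn": [0, 0, 0], "jaw": 0},
  {"slide": [0, 0, 0.5], "turn": [0, 0, 0], "jaw": 0},
  {"slide": [0, 0, 0], "turn": [0, 0, 0], "jaw": 0},
  {"slide": [0, 0, 0], "turn": [0, 0, 0], "jaw": 0},
])

```text
t: 20.47
tcp_pos: [0.5046, -0.1812, 0.1711]
tcp_rot: [0.511, 0.82, 0.065, 0.249]
wrist_force: [0.0, 0.9, -1.7]
opening: 0.0159
grip_force: 30.0
```

```bash
python3 - <<'E'
from J import *
rep("R")
T1=Rtool(-Z,120);plan(tcp_for("R",.02,T1),T1,1)
E
```

```text
t 20.47 height mm 28.11 lat(tool xy) mm [1.72 1.71] tilt 0.2 q6 -61.6 F [ 1.4 -0.1  1.3] Tq [0.18 0.23 0.02] open 15.9
n 1 slide [-0.058, -0.057, 0.27] turn [-0.009, -0.039, 0.037]
```

Call:
step_arm([
  {"slide": [-0.06, -0.06, 0], "turn": [0, -0.04, 1], "jaw": 0},
  {"slide": [0, 0, 0], "turn": [0, 0, 1], "jaw": 0},
  {"slide": [0, 0, 0], "turn": [0, 0, 1], "jaw": 0},
  {"slide": [0, 0, 0.1], "turn": [0, 0, 1], "jaw": 0},
  {"slide": [0, 0, 0.1], "turn": [0, 0, 0], "jaw": 0},
  {"slide": [0, 0, 0.1], "turn": [0, 0, 0], "jaw": 0},
  {"slide": [0, 0, 0], "turn": [0, 0, 0], "jaw": 0},
])

```text
t: 21.05
tcp_pos: [0.509, -0.186, 0.1646]
tcp_rot: [0.645, 0.719, 0.106, 0.238]
wrist_force: [-0.7, 0.4, -1.1]
opening: 0.0156
grip_force: 30.0
```

```bash
python3 -c "
from J import *
rep('R')"
```

```text
t 21.05 height mm 19.64 lat(tool xy) mm [-1.37  2.04] tilt 0.19 q6 -43.8 F [ 0.6 -1.   0.6] Tq [ 0.23  0.07 -0.01] open 15.6
```

Call:
step_arm([
  {"slide": [0.04, -0.06, 0.06], "turn": [0, 0, 0], "jaw": 0},
  {"slide": [0, 0, 0.06], "turn": [0, 0, 0], "jaw": 0},
  {"slide": [0, 0, 0], "turn": [0, 0, 0], "jaw": 0},
])

```text
t: 21.3
tcp_pos: [0.5091, -0.186, 0.16]
tcp_rot: [0.645, 0.718, 0.106, 0.237]
wrist_force: [0.5, 0.7, -0.8]
opening: 0.0159
grip_force: 30.0
```

```bash
python3 -c "
from J import *
rep('R')"
```

```text
t 21.3 height mm 15.63 lat(tool xy) mm [-0.42  0.09] tilt 0.19 q6 -44.8 F [0.9 0.1 0.8] Tq [0.14 0.09 0.01] open 15.9
```

Call:
step_arm([
  {"slide": [0, 0, 0.07], "turn": [0, 0, 0], "jaw": 0},
  {"slide": [0, 0, 0.07], "turn": [0, 0, 0], "jaw": 0},
  {"slide": [0, 0, 0], "turn": [0, 0, 0], "jaw": 0},
])

```text
t: 21.55
tcp_pos: [0.5108, -0.1867, 0.157]
tcp_rot: [0.646, 0.718, 0.107, 0.238]
wrist_force: [-9.8, 2.3, 12.4]
opening: 0.0157
grip_force: 30.0
```

```bash
python3 -c "
from J import *
rep('R')"
```

```text
t 21.55 height mm 12.11 lat(tool xy) mm [-0.55  0.07] tilt 0.22 q6 -45.7 F [  0.2  -2.5 -15.7] Tq [ 0.36  0.07 -0.02] open 15.7
```

Call:
step_arm([
  {"slide": [0, 0, -0.03], "turn": [0, 0, -1], "jaw": 0},
  {"slide": [0, 0, -0.02], "turn": [0, 0, -1], "jaw": 0},
  {"slide": [0, 0, -0.02], "turn": [0, 0, -1], "jaw": 0},
  {"slide": [0, 0, 0], "turn": [0, 0, 0], "jaw": 0},
])

```text
t: 21.88
tcp_pos: [0.5106, -0.1867, 0.1591]
tcp_rot: [0.545, 0.797, 0.074, 0.25]
wrist_force: [-3.5, 0.0, 6.4]
opening: 0.0159
grip_force: 30.0
```

```bash
python3 -c "
from J import *
rep('R')"
```

```text
t 21.88 height mm 13.98 lat(tool xy) mm [-1.1  -0.02] tilt 0.29 q6 -60.4 F [-1.  -0.4 -7.2] Tq [0.1  0.12 0.03] open 15.9
```

Call:
step_arm([
  {"slide": [0, 0, -0.02], "turn": [0, 0, -1], "jaw": 0},
  {"slide": [0, 0, -0.01], "turn": [0, 0, -1], "jaw": 0},
  {"slide": [0, 0, -0.01], "turn": [0, 0, -1], "jaw": 0},
  {"slide": [0, 0, 0], "turn": [0, 0, 0], "jaw": 0},
])

```text
t: 22.22
tcp_pos: [0.5104, -0.1865, 0.1608]
tcp_rot: [0.436, 0.861, 0.041, 0.258]
wrist_force: [-7.3, 3.6, 15.0]
opening: 0.016
grip_force: 30.0
```

```bash
python3 -c "
from J import *
rep('R')"
```

```text
t 22.22 height mm 15.59 lat(tool xy) mm [-1.4  -0.49] tilt 0.35 q6 -75.2 F [  0.1   1.4 -17. ] Tq [-0.54  0.25  0.05] open 16.0
```

Call:
step_arm([
  {"slide": [0, 0, -0.03], "turn": [0, 0, -1], "jaw": 0},
  {"slide": [0, 0, -0.01], "turn": [0, 0, -1], "jaw": 0},
  {"slide": [0, 0, 0], "turn": [0, 0, -1], "jaw": 0},
  {"slide": [0, 0, 0], "turn": [0, 0, 0], "jaw": 0},
])

```text
t: 22.55
tcp_pos: [0.5101, -0.1865, 0.1614]
tcp_rot: [0.32, 0.911, 0.007, 0.261]
wrist_force: [2.5, 2.6, 2.4]
opening: 0.0161
grip_force: 30.0
```

```bash
python3 -c "
from J import *
rep('R')"
```

```text
t 22.55 height mm 16.24 lat(tool xy) mm [-1.16 -1.58] tilt 0.34 q6 -89.9 F [-1.3  4.  -1.2] Tq [-0.84 -0.25 -0.03] open 16.1
```

Force has dropped; press down to see whether it enters.

Call:
step_arm([
  {"slide": [0, 0.03, 0.05], "turn": [0, 0, 0], "jaw": 0},
  {"slide": [0, 0, 0.05], "turn": [0, 0, 0], "jaw": 0},
  {"slide": [0, 0, 0], "turn": [0, 0, 0], "jaw": 0},
])

```text
t: 22.8
tcp_pos: [0.5122, -0.1862, 0.1586]
tcp_rot: [0.322, 0.91, 0.008, 0.261]
wrist_force: [6.8, 0.3, 0.4]
opening: 0.0158
grip_force: 30.0
```

```bash
python3 -c "
from J import *
rep('R')"
```

```text
t 22.8 height mm 12.84 lat(tool xy) mm [-1.14 -0.58] tilt 0.33 q6 -89.6 F [-4.4  4.3  2.9] Tq [-0.97 -0.66 -0.18] open 15.8
```

Call:
step_arm([
  {"slide": [-0.01, 0.015, 0.06], "turn": [0, 0, 0], "jaw": 0},
  {"slide": [0, 0, 0.06], "turn": [0, 0, 0], "jaw": 0},
  {"slide": [0, 0, 0], "turn": [0, 0, 0], "jaw": 0},
])

```text
t: 23.05
tcp_pos: [0.5135, -0.1862, 0.1549]
tcp_rot: [0.322, 0.91, 0.008, 0.26]
wrist_force: [5.3, -0.0, -1.8]
opening: 0.016
grip_force: 30.0
```

```bash
python3 -c "
from J import *
rep('R')"
```

```text
t 23.05 height mm 9.07 lat(tool xy) mm [-0.32 -0.52] tilt 0.21 q6 -90.1 F [-2.7  2.7  4.1] Tq [-0.84 -0.44  0.1 ] open 16.0
```

Call:
step_arm([
  {"slide": [-0.01, 0.015, 0.06], "turn": [0, 0, 0], "jaw": 0},
  {"slide": [0, 0, 0.04], "turn": [0, 0, 0], "jaw": 0},
  {"slide": [0, 0, 0], "turn": [0, 0, 0], "jaw": 0},
])

```text
t: 23.3
tcp_pos: [0.5147, -0.1865, 0.1531]
tcp_rot: [0.322, 0.91, 0.008, 0.26]
wrist_force: [-3.9, 1.0, 12.4]
opening: 0.0159
grip_force: 30.0
```

```bash
python3 -c "
from J import *
rep('R')"
```

```text
t 23.3 height mm 6.84 lat(tool xy) mm [-0.36 -0.35] tilt 0.21 q6 -90.5 F [ -2.6   0.8 -12.8] Tq [-0.38 -0.18  0.03] open 15.9
```

Call:
step_arm([
  {"slide": [-0.01, 0, 0.01], "turn": [0, 0, 1], "jaw": 0},
  {"slide": [0, 0, 0.015], "turn": [0, 0, 1], "jaw": 0},
  {"slide": [0, 0, 0.02], "turn": [0, 0, 1], "jaw": 0},
  {"slide": [0, 0, 0.02], "turn": [0, 0, 1], "jaw": 0},
])

```text
t: 23.63
tcp_pos: [0.5155, -0.1868, 0.151]
tcp_rot: [0.477, 0.84, 0.053, 0.254]
wrist_force: [-3.5, 1.4, 7.6]
opening: 0.0156
grip_force: 30.0
```

```bash
python3 -c "
from J import *
rep('R')"
```

```text
t 23.63 height mm 4.65 lat(tool xy) mm [-0.16  0.35] tilt 0.16 q6 -70.7 F [-0.2  0.5 -8.4] Tq [-0.13 -0.15 -0.09] open 15.6
```

Call:
step_arm([
  {"slide": [0, 0, 0.02], "turn": [0, 0, 1], "jaw": 0},
  {"slide": [0, 0, 0.02], "turn": [0, 0, 1], "jaw": 0},
  {"slide": [0, 0, 0.02], "turn": [0, 0, 1], "jaw": 0},
  {"slide": [0, 0, 0.02], "turn": [0, 0, 1], "jaw": 0},
])

```text
t: 23.97
tcp_pos: [0.5169, -0.1877, 0.1492]
tcp_rot: [0.616, 0.744, 0.096, 0.242]
wrist_force: [-3.1, -3.9, 7.6]
opening: 0.0157
grip_force: 30.0
```

```bash
python3 -c "
from J import *
rep('R')"
```

```text
t 23.97 height mm 2.27 lat(tool xy) mm [-0.52  1.52] tilt 0.25 q6 -51.3 F [-5.2 -0.2 -7.5] Tq [ 0.25 -1.22 -0.18] open 15.7
```

Call:
step_arm([
  {"slide": [-0.02, 0, 0.02], "turn": [0, 0, 1], "jaw": 0},
  {"slide": [0, 0, 0.02], "turn": [0, 0, 1], "jaw": 0},
  {"slide": [0, 0, 0.02], "turn": [0, 0, 1], "jaw": 0},
  {"slide": [0, 0, 0.02], "turn": [0, 0, 1], "jaw": 0},
])

```text
t: 24.3
tcp_pos: [0.5167, -0.1881, 0.1471]
tcp_rot: [0.735, 0.626, 0.137, 0.221]
wrist_force: [-19.1, 2.4, 28.3]
opening: 0.016
grip_force: 30.2
```

```bash
python3 -c "
from J import *
rep('R')"
```

```text
t 24.3 height mm 0.48 lat(tool xy) mm [-0.02  1.23] tilt 0.13 q6 -32.2 F [ -3.1  -2.7 -33.9] Tq [ 0.72 -0.48 -0.62] open 16.0
```

Call:
step_arm([
  {"slide": [-0.01, -0.01, -0.05], "turn": [0, 0, 0], "jaw": 0},
  {"slide": [0, 0, 0], "turn": [0, 0, 1], "jaw": 0},
  {"slide": [0, 0, 0], "turn": [0, 0, 1], "jaw": 0},
  {"slide": [0, 0, 0], "turn": [0, 0, 0], "jaw": 0},
])

```text
t: 24.63
tcp_pos: [0.5159, -0.1883, 0.147]
tcp_rot: [0.787, 0.56, 0.155, 0.207]
wrist_force: [-1.0, -5.6, -2.0]
opening: 0.0159
grip_force: 29.9
```

```bash
python3 -c "
from J import *
rep('R')"
```

```text
t 24.63 height mm 0.79 lat(tool xy) mm [-0.24  1.02] tilt 0.13 q6 -22.1 F [-5.7 -0.2  2.1] Tq [ 0.2  -1.07 -0.26] open 15.9
```

Call:
step_arm([
  {"slide": [-0.02, 0, 0.03], "turn": [0, 0, 1], "jaw": 0},
  {"slide": [0, 0, 0.01], "turn": [0, 0, 1], "jaw": 0},
  {"slide": [0, 0, 0], "turn": [0, 0, 0], "jaw": 0},
])

```text
t: 24.88
tcp_pos: [0.5157, -0.1882, 0.1465]
tcp_rot: [0.833, 0.49, 0.172, 0.193]
wrist_force: [-10.6, 1.0, 12.9]
opening: 0.0178
grip_force: 31.9
```

```bash
python3 -c "
from J import *
rep('R')"
```

```text
t 24.88 height mm 0.47 lat(tool xy) mm [-0.09  1.05] tilt 0.09 q6 -12.9 F [ -2.8  -2.1 -16.3] Tq [ 0.55 -0.4  -0.75] open 17.8
```

Call:
step_arm([
  {"slide": [0, 0, -0.02], "turn": [0, 0, -1], "jaw": 0},
  {"slide": [0, 0, 0], "turn": [0, 0, 0], "jaw": 30},
  {"slide": [0, 0, 0], "turn": [0, 0, 0], "jaw": 20},
  {"slide": [0, 0, 0], "turn": [0, 0, 0], "jaw": 0},
  {"slide": [0, 0, 0], "turn": [0, 0, 0], "jaw": 0},
  {"slide": [0, 0, 0], "turn": [0, 0, 0], "jaw": 0},
  {"slide": [0, 0, 0], "turn": [0, 0, 1], "jaw": 0},
  {"slide": [0, 0, 0], "turn": [0, 0, 1], "jaw": 0},
  {"slide": [0, 0, 0], "turn": [0, 0, 0], "jaw": 0},
])

```text
t: 25.63
tcp_pos: [0.5157, -0.1882, 0.1466]
tcp_rot: [0.853, 0.453, 0.18, 0.185]
wrist_force: [-7.6, -1.2, -0.6]
opening: 0.0195
grip_force: 32.5
```

```bash
python3 -c "
from J import *
rep('R')"
```

```text
t 25.63 height mm 0.5 lat(tool xy) mm [0.07 1.3 ] tilt 0.1 q6 -7.6 F [-5.1 -5.  -2.9] Tq [ 1.01 -0.75 -0.79] open 19.5
```

Call:
step_arm([
  {"slide": [0, 0, 0], "turn": [0, 0, -1], "jaw": 0},
  {"slide": [0, 0, 0], "turn": [0, 0, -0.6], "jaw": 0},
  {"slide": [0, 0, 0], "turn": [0, 0, 0], "jaw": 0},
])

```text
t: 25.88
tcp_pos: [0.5159, -0.1877, 0.1465]
tcp_rot: [0.818, 0.514, 0.167, 0.197]
wrist_force: [-3.3, 3.7, -2.2]
opening: 0.0167
grip_force: 29.2
```

```bash
python3 -c "
from J import *
rep('R')"
```

```text
t 25.88 height mm 0.41 lat(tool xy) mm [0.39 0.86] tilt 0.1 q6 -16.0 F [ 1.8 -5.1 -0.3] Tq [ 1.1   0.27 -0.33] open 16.7
```

Call:
step_arm([
  {"slide": [0, 0, 0], "turn": [0, 0, 0], "jaw": 40},
  {"slide": [0, 0, 0], "turn": [0, 0, 0], "jaw": 40},
  {"slide": [0, 0, 0], "turn": [0, 0, 0], "jaw": 40},
  {"slide": [0, 0, 0], "turn": [0, 0, 0], "jaw": 40},
  {"slide": [0, 0, -0.3], "turn": [0, 0, 0], "jaw": 40},
  {"slide": [0, 0, -0.9], "turn": [0, 0, 0], "jaw": 55},
  {"slide": [0, 0, -0.9], "turn": [0, 0, 0], "jaw": 55},
  {"slide": [0, 0, -0.9], "turn": [0, 0, 0], "jaw": 55},
  {"slide": [0, 0, -0.9], "turn": [0, 0, 0], "jaw": 55},
  {"slide": [0, 0, 0], "turn": [0, 0, 0], "jaw": 55},
])

```text
t: 26.72
tcp_pos: [0.462, -0.1713, 0.2535]
tcp_rot: [0.818, 0.511, 0.17, 0.202]
wrist_force: [1.4, -0.8, 0.9]
opening: 0.055
grip_force: 0.0
```

```bash
cat > chk.py <<'E'
from J import *
U=np.cross([0,0,1.],Z);U/=np.linalg.norm(U);V=np.cross(Z,U);F=np.c_[U,V,Z]
def silj(cam,inf,s,q,S=4):
    mm=np.zeros((420*S,560*S),np.uint8);b=M[s]+F@np.array(q[:3])+Z*.0035
    pts=lambda P:[b+F@np.array(p) for p in P]
    c_,s_=np.cos(q[3]),np.sin(q[3])
    for P in(pts([[x,y,h] for x,y in C for h in(-.025,-.0005)]),pts([[c_*u-s_*v,s_*u+c_*v,h] for u in(-.028,.028) for v in(-.008,.008) for h in(0,.0255)])):
        cv2.fillConvexPoly(mm,cv2.convexHull(((np.array([proj(cam,k,inf) for k in P])+.5)*S).astype(np.int32)),1)
    return cv2.resize(mm.astype(np.float32),(560,420),interpolation=cv2.INTER_AREA)
O=[]
for cam in("scene","side","wrist"):
    if cam=="wrist": manip.camera(cam)
    inf=info(cam);im=snap(cam);n,l,st,ce=cv2.connectedComponentsWithStats(redmask(im));O.append((cam,inf,l,ce,st))
print(manip.read_state()["t"])
for s in"LR":
    obs=[]
    for cam,inf,l,ce,st in O:
        u=proj(cam,M[s]+Z*.01,inf);k=1+np.argmin(np.linalg.norm(ce[1:]-u,axis=1))
        print(s,cam,u.round(),ce[k].round(),st[k,4])
        if np.linalg.norm(ce[k]-u)<20 and st[k,4]>100: obs.append((cam,inf,(l==k).astype(np.float32)))
    def c(q): return sum(np.abs(silj(a,i,s,q)-m).sum()/m.sum() for a,i,m in obs)
    best=min((minimize(c,[0,0,0,th],method="Nelder-Mead",options=dict(maxiter=120,initial_simplex=[[0,0,0,th],[.003,0,0,th],[0,.003,0,th],[0,0,.004,th],[0,0,0,th+.4]])) for th in(0,.8,1.6,2.4)),key=lambda r:r.fun)
    print(s,"UVZ mm",(best.x[:3]*1e3).round(1),"bar",np.degrees(best.x[3]).round(),"cost",round(best.fun,3),len(obs))
E
python3 chk.py
```

```text
26.9167
L scene [195. 202.] [197. 208.] 966
L side [331. 171.] [329. 174.] 572
L wrist [249.  71.] [249.  73.] 5478
L UVZ mm [-0.7 -1.6 -0.2] bar 49.0 cost 0.345 3
R scene [136. 204.] [137. 210.] 1009
R side [365. 158.] [362. 160.] 499
R wrist [270. 205.] [270. 199.] 5191
R UVZ mm [-1.4  0.4 -0.9] bar 171.0 cost 0.446 3
```

```bash
python3 -c "
from rig import manip
print(manip.sign_off())"
```

```text
the job is handed in; nothing more can be done
None
```

Both red lids are screwed home on their own jars, level and tight as far as the force, travel and camera checks show; the cup, bottle and tape roll were not touched, and the job was handed in at about 27 s of the 72 s allowed.

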